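# Ratchet-clamp a box section in the welding fixture

## Task

Set the loose aluminium box section upright into the channel of the side clamp, lengthwise between the pressure shoe and the end stop, and let go of it. Then pump the clamp's ratchet lever back and forth until the section is firmly gripped against the stop, without overtightening: stop when the grip pushes back with about 6.5 N. Finally swing the lever back to its rest stop and let go; use only the lever to move the shoe, and leave the other things on the table where they are.

Things in the scene. Friction and masses are not known exactly. Their poses are not given: they have to be found in the camera images.
- tube_mid (a point): The workpiece, the only rectangular aluminium box section: loose, 40 mm (its x) by 80 mm (its y, its length; an end plate with a round hole at each end) by 60 mm high (its z), 0.17 to 0.35 kg, standing 60 mm high on the table with any yaw. The point is its centre, 30 mm up. Grasp it across its 40 mm width.
- clamp: Steel side clamp bolted to the table, place and yaw vary. Origin: on the ratchet wheel's upright axis at table height; x points roughly away from the robot. A channel runs along its y, centreline at x = +26 mm, y = +90 to +255 mm: floor 6 mm above the table, side rails 48 mm apart inside, 12 mm high. There the section stands lengthwise, centre 36 mm up, anywhere between shoe and stop.
- wheel: The clamp's steel ratchet wheel, 96 mm in diameter, 30 saw teeth (12 degrees a notch), 46 to 56 mm high. Its pinion drives the ram under it: 3.1 mm a notch. A holding pawl keeps it from turning back; it cannot be released. Origin on its axis, 51 mm up.
- ram: Square steel bar under the wheel that carries the shoe along the clamp's +y, at x = +26 mm. Not to be pushed by hand. Origin on its axis, beside the wheel's axis at the start.
- shoe_face (a point): Centre of the pressure shoe's flat face (50 mm wide, 40 mm high, this point 36 mm above the table); it moves along the clamp's +y and pushes the section up to the stop. At the start at y = +75 mm of the clamp. A spring between shoe and ram gives by 1 mm for 7 N.
- stop_face (a point): Centre of the end stop's face towards the shoe, 36 mm above the table, on the channel's centreline. The stop is a fixed steel block 44 mm wide, 30 mm thick, its top 68 mm above the table, whose place along the channel varies: at the start 90 to 105 mm are free between shoe and stop.
- lever_grip (a point): Centre of the upright round black rubber grip at the ratchet lever's end: 22 mm in diameter, from 70 to 126 mm above the table, this point 98 mm up, 150 mm from the wheel axis; x points outwards along the lever. Bar 20 mm wide, its top 68 mm up. It can be pushed either way between open fingers. Resistance at the grip: about 1.3 N on the free working stroke, under 1.5 N on the return.
- lever (a joint): Lever angle, rad, counterclockwise from above. 0: rest stop, lever 0.55 rad to the +y side of the clamp's -x; 0.55: along the clamp's -x; 1.1: other stop. Growing (grip towards the clamp's -y) is the working stroke: wheel and shoe go along, up to 5 notches; an incomplete notch is lost. Falling: return, pawl clicks over the teeth. It stays where it is left.
- shoe: The spring-borne pressure shoe. Once it presses the section on the stop each notch adds about 20 N of clamping and 2 N at the lever's grip: 6.5 N at the grip is about 52 N of clamping, of which 30 to 52 N are left after the return. More than 80 N (over 9 N at the grip) damages the section, under 20 N is loose. Origin at its face's centre, 34 mm up.
- stop: The end stop block (see its face). Origin: under its face, at the channel floor.
- tube: The box section again; origin under its centre.
- gusset: Bystander: flat aluminium plate 80 x 110 x 12 mm with two holes; it and the section swap places. Origin under its centre.
- bolt_a: Bystander: dark steel table bolt standing on end, 37 mm wide at the head, 52 mm high. Origin under its centre.
- bolt_b: Bystander: dark steel table bolt standing on end, 37 mm wide at the head, 52 mm high. Origin under its centre.
- bolt_c: Bystander: dark steel table bolt standing on end, 37 mm wide at the head, 52 mm high. Origin under its centre.
- flat_bar: Bystander: dark steel bar 50 x 170 x 12 mm lying behind the clamp. Origin under its centre.
- hammer: Bystander: hammer lying on the right. Origin under it.
- brush: Bystander: brush lying behind the clamp. Origin under it.
- tube_ring: Bystander: round aluminium tube, 60 mm across, 40 mm high. Origin under its centre.
There are look-alikes about, which are no part of the job. Leave any blue or yellow look-alike of the tube alone.

How it is judged:
By the outcome, as a careful person would: the job done as asked, in the order asked, and still so for the second after the job is handed in, with the robot touching nothing.
It also fails if it takes over 72 s, if anything falls off the work surface, if the arm or the gripper's body presses on something with over 40 N, if the wrist force passes 120 N, or if a joint passes its speed limit or range.

## Robot

A 6-joint arm with a two-finger parallel gripper is mounted at the origin on the work surface. World frame = base frame: x ahead of the robot, y to its left, z up, the work surface at z = 0. Lengths are in mm, angles in rad, forces in N, time in s.
With the tool pointing down it reaches from about 350 to 775 mm from the base axis. Payload 7.3 kg.
Tool frame: the origin (TCP) lies at the very end of the fingers, on their centre line; the grasp point (between the pads) lies 19 mm behind it; x points along the fingers, z is the direction in which the jaws open and shut, and the axes are right-handed (so a half turn about x gives the same grasp; the last joint's range is limited). The gripper opens to 92 mm and grips with 3 to 60 N. Pads are 19 mm wide; open, the fingers measure 130 mm over their backs; the gripper's body (75 mm by 190 mm) begins 47 mm behind the grasp point.
Start: joints at [-1.435, 0.342, 1.524, -0, 1.275, -0.146], TCP at [146.017, -504.309, 193.041] pointing down, gripper open.
Joint ranges: [-2.53, 2.53], [-0.77, 2.02], [0.04, 2.7], [-1, 4.14], [0.28, 2.66], [-3.11, 3.11]. Speed limits (rad/s): [2.57, 2.57, 3.14, 3.14, 3.14, 3.14].

## Interface

Orientations are given as [roll, pitch, yaw] about the fixed x, y, z axes, in that order (R = Rz(yaw) Ry(pitch) Rx(roll)).
In Python, from plant import * gives the robot as it stands.
- The arm moves only by the shell command python3 -m creep 'ROWS'. ROWS is JSON, a list of rows, each an object of numbers: "tx", "ty", "tz": the shift along the tool's x, y, z in cm; "wx", "wy", "wz": the turn, a rotation vector about the tool's x, y, z in rad; "gripper": the closure, from -1 (fully open) to 1 (shut). A call has 1 to 8 rows; each row is the pose to reach, as a shift and turn from the pose commanded when the call began, along the tool's axes at that moment; what a row does not reach only later rows make up. A row lasts 1/12 s, in which the tool goes at most 41.7 mm and 7.16 degrees, less where a joint would pass 70% of its speed; a pose out of reach is approached as far as the arm can. A call with a gripper value outside its range is refused whole. The fingers move at their own pace and stop on an object; the grip force is fixed at half the most. Time passes only in rows, so rows that repeat a pose let the fingers close. It gives the time, the measured TCP pose, the force and the opening at its end, in the units of the state.
- get_obs(): the state, without advancing time (a new reading comes with each control period).
- capture(name): name is "side" or "top" or "wrist"; returns a dict with "frame" (480x640x3 uint8, red, green, blue), "z_map" (480x640 float32, mm along the optical axis (not along the pixel's ray), 0 where there is no reading), "vertical_fov" (degrees; the focal length in pixels is half the picture's height over the tangent of half this angle, whatever the lens; pixels are square), "cx", "cy" (the principal point, pixels), "xyz" and "rotation" of the camera in the world. Camera axes: x right, y down, z forward; pixel columns grow to the right and rows downward; lengths in mm; the calibration is good to about 2 mm. A picture is of the moment at which its call begins.
- close_job(): hands the job in, once; it reports no verdict.
The state is a dict: "time": time; "joint_positions": joint angles; "dq": joint speeds; "tau": joint torques, N m; "tool_pos": TCP position; "tcp_rot": TCP orientation; "contact_force": force on the tool from outside, world axes, zero at the start; "moment": the same for the moment, N m; "grip_width": finger opening in mm.
Only numpy, scipy, OpenCV 4.12 (cv2) and the standard library are available. Lean on these libraries where they do the work, as an engineer would, in place of code of your own. Each camera call takes 0.05 s, during which the arm holds its last target.

## Working session

There is one attempt and no reset: what is moved stays moved. The work goes in short steps, Python scripts to look and compute and a shell command to move; the robot and the scene stay as the last step left them, time stands still between calls to the robot, and variables do not carry over. Pictures are saved under pics/ and viewed, and the job is handed in when it is done.

```bash
ls; mkdir -p pics
cat > h.py <<'E'
import numpy as np, cv2
from plant import *
def cam(n,save=None):
    c=capture(n)
    if save: cv2.imwrite('pics/'+save,cv2.cvtColor(c['frame'],cv2.COLOR_RGB2BGR))
    return c
def f(c): return 240/np.tan(np.radians(c['vertical_fov'])/2)
def ray(c,u,v):
    d=np.array([(u-c['cx'])/f(c),(v-c['cy'])/f(c),1.0]); return np.array(c['rotation'])@d
def onz(c,u,v,z):
    d=ray(c,u,v);o=np.array(c['xyz']); return o+d*(z-o[2])/d[2]
def dep(c,u,v):
    return np.array(c['xyz'])+ray(c,u,v)*c['z_map'][int(v),int(u)]
def cloud(c):
    vv,uu=np.mgrid[0:480,0:640]; z=c['z_map']
    d=np.stack([(uu-c['cx'])/f(c),(vv-c['cy'])/f(c),np.ones_like(z)],-1)*z[...,None]
    return d@np.array(c['rotation']).T+np.array(c['xyz'])
def proj(c,p):
    q=np.array(c['rotation']).T@(np.array(p)-np.array(c['xyz'])); return c['cx']+f(c)*q[0]/q[2],c['cy']+f(c)*q[1]/q[2]
E
python3 - <<'E'
from h import *
print(get_obs())
for n in ['top','side','wrist']:
    c=cam(n,n+'0.png'); print(n,c['vertical_fov'],c['xyz'],c['rotation'],c['cx'],c['cy'],(c['z_map']>0).mean())
    np.save(n+'0.npy',c,allow_pickle=True)
E
```

```text
pics
{'time': 0.0, 'joint_positions': array([-1.43498720e+00,  3.42723162e-01,  1.52506132e+00, -3.28503092e-05,
        1.27536964e+00, -1.45987010e-01]), 'dq': array([-9.84819594e-04,  1.66356196e-03, -7.89055848e-05,  1.38151195e-03,
       -3.79277901e-04, -1.15970374e-03]), 'tau': array([ 2.15792687e-03, -4.31243241e+01, -2.44216830e+01,  7.19082006e-02,
        5.59119531e-02, -1.11257125e-04]), 'tool_pos': array([ 145.94521564, -503.81416732,  192.32930914]), 'tcp_rot': array([3.01572001, 1.56923454, 1.7267294 ]), 'contact_force': array([-0.0883598 , -0.06389955, -0.36015999]), 'moment': array([-0.00534214, -0.02691643, -0.02411016]), 'grip_width': 91.91622950379734}
top 51.60302486133887 [ 361.07307582  -84.71172756 1073.01264166] [-2.93876316e+00  1.38181363e-03 -1.46237598e+00] 312.71472585006876 231.21155656319 0.9959375
side 52.132098001312556 [525.24196581 888.25681987 718.81809959] [-2.16271507  0.02428446 -3.10444519] 325.76545519690967 240.84028642141413 0.996103515625
wrist 67.31670302408828 [ 225.40793159 -481.31442469  384.34173522] [ 2.83733835e+00  1.50484964e-03 -1.28894642e+00] 318.28148978915226 245.28167338099962 0.9960026041666666
```

```bash
sed -i "s/^from plant import \*/from plant import *\nfrom scipy.spatial.transform import Rotation as Ro/; s/    c=capture(n)/    c=capture(n); c['rotation']=Ro.from_euler('xyz',c['rotation']).as_matrix()/" h.py; cat h.py | head -8
```

```text
import numpy as np, cv2
from plant import *
from scipy.spatial.transform import Rotation as Ro
def cam(n,save=None):
    c=capture(n); c['rotation']=Ro.from_euler('xyz',c['rotation']).as_matrix()
    if save: cv2.imwrite('pics/'+save,cv2.cvtColor(c['frame'],cv2.COLOR_RGB2BGR))
    return c
def f(c): return 240/np.tan(np.radians(c['vertical_fov'])/2)
```

View pics/top0.png

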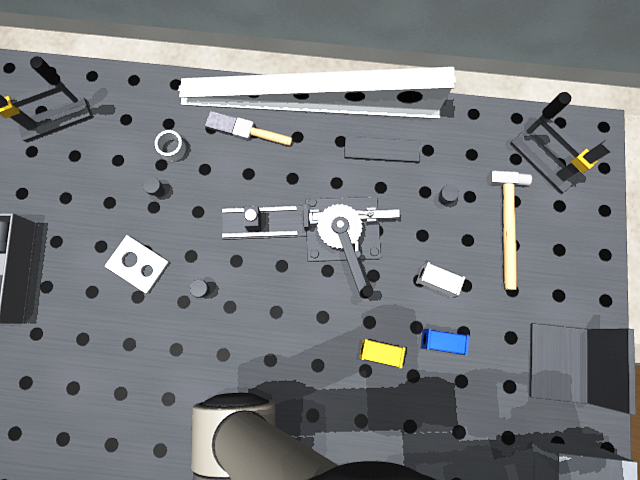

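View pics/side0.png

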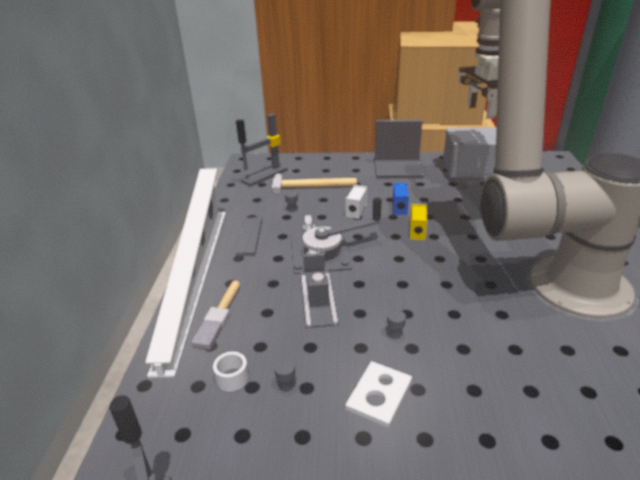

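Candidates in the top view: the bare aluminium box at (442,279), the yellow one at (383,353), the blue one at (445,341), the gusset plate at (137,264) and the round tube at (171,145). I pick (442,279), which is rectangular bare aluminium. Next I check it close up and measure.

Run:
```python
from h import *
for n in ['top','side']:
    c=cam(n); np.save(n+'0.npy',c,allow_pickle=True)
    P=cloud(c); 
    g=c['frame']
    if n=='top': 
        a=cv2.resize(g[190:380,200:480],None,fx=2.8,fy=2.8,interpolation=cv2.INTER_CUBIC)
        for u,v in [(340,225),(442,279),(251,217),(365,292),(300,300),(251,211),(305,217)]: print((u,v),dep(c,u,v).round(1))
    else:
        a=cv2.resize(g[170:340,270:450],None,fx=3.5,fy=3.5,interpolation=cv2.INTER_CUBIC)
        for u,v in [(321,235),(376,206),(318,278),(352,195)]: print((u,v),dep(c,u,v).round(1))
    cv2.imwrite(f'pics/{n}_crop.png',cv2.cvtColor(a,cv2.COLOR_RGB2BGR))
    # tube top: height 55-65 near
    print(n)
```

```text
(340, 225) [ 584.3 -115.6   73.8]
(442, 279) [ 497.7 -334.4   58.5]
(251, 217) [580.8  68.6  76.1]
(365, 292) [ 448.4 -174.1  122.7]
(300, 300) [427.7 -48.5  -2.5]
(251, 211) [593.   70.   77.9]
(305, 217) [597.6 -41.2  55.5]
top
(321, 235) [ 589.3 -100.4   70.4]
(376, 206) [ 455.2 -167.4  112. ]
(318, 278) [587.4  76.   77.8]
(352, 195) [ 513.  -314.5   62.8]
side
```

View pics/top_crop.png

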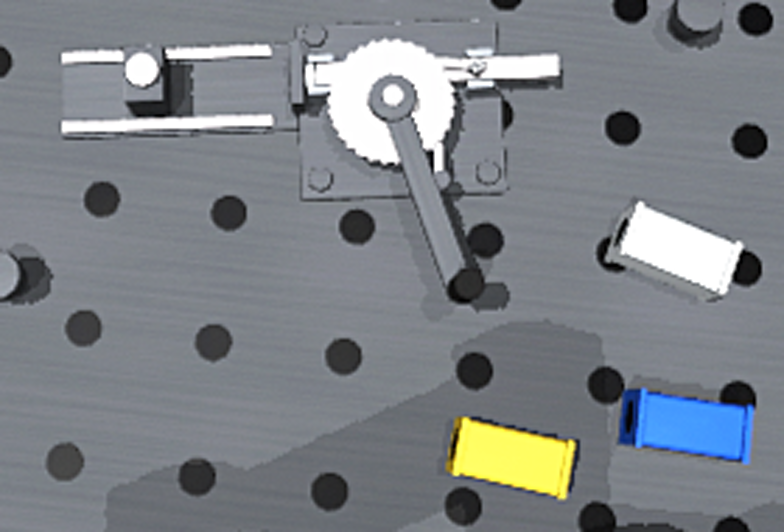

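View pics/side_crop.png

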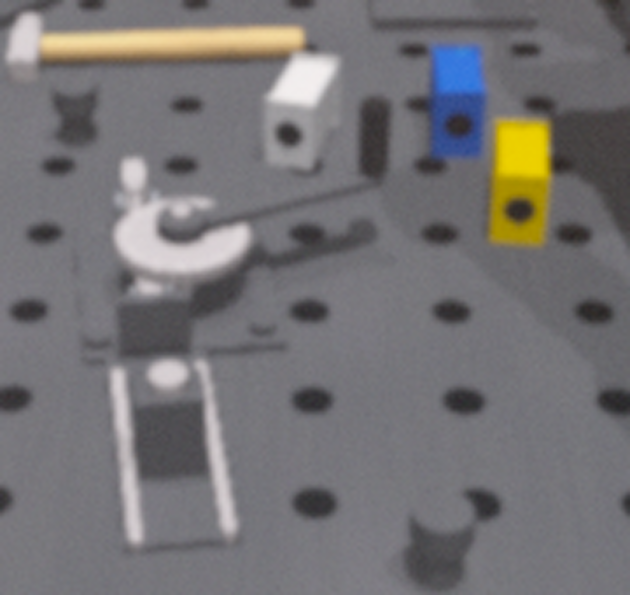

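The crops confirm the choice: bare aluminium, with a round hole in its end plate, about (674,250) in the top crop. The wheel hub is at (393,97), the stop at (147,80), the lever grip at (466,285). Now the precise geometry.

```bash
cat > m.py <<'E'
from h import *
c=np.load('top0.npy',allow_pickle=True).item(); P=cloud(c); g=c['frame'].astype(int); br=g.min(2)
# tube
def blob(m,seed):
    n,l=cv2.connectedComponents(m.astype(np.uint8)); return l==l[seed[1],seed[0]]
hsv=cv2.cvtColor(c['frame'],cv2.COLOR_RGB2HSV)
m=blob((br>190),(442,279)); cs,_=cv2.findContours(m.astype(np.uint8),0,1)
k=max(cs,key=cv2.contourArea)[:,0]; w=np.array([onz(c,u,v,60)[:2] for u,v in k],np.float32)
print('tube rect top',cv2.minAreaRect(w), 'N',m.sum())
mm=(P[...,2]>48)&(P[...,2]<75)&m; w=P[mm][:,:2].astype(np.float32); print('depth rect',cv2.minAreaRect(w),np.median(P[mm][:,2]))
# rails: bright in left region
for (r0,r1) in [(203,213),(228,242)]:
    pts=[]
    for u in list(range(225,245))+list(range(262,292)):
        col=br[r0:r1,u].astype(float); col-= np.median(br[215:230,u]); col[col<40]=0
        if col.sum()>0: pts.append((u,(col*np.arange(r0,r1)).sum()/col.sum()))
    W=np.array([onz(c,u,v,12)[:2] for u,v in pts]); q=np.polyfit(W[:,1],W[:,0],1); print('rail',q,np.std(np.polyval(q,W[:,1])-W[:,0]),W[:,1].min(),W[:,1].max())
# wheel: points z 50..60 within 50 of hub
hub=onz(c,200+393/2.8,190+97/2.8,75)[:2]; print('hub',hub)
m=blob(br>170,(330,235));
E
python3 m.py
python3 - <<'E'
import cv2
i=cv2.imread('pics/top0.png')
cv2.imwrite('pics/clampz.png',cv2.resize(i[190:250,215:315],None,fx=8,fy=8,interpolation=cv2.INTER_NEAREST))
cv2.imwrite('pics/wheelz.png',cv2.resize(i[190:310,300:410],None,fx=5,fy=5,interpolation=cv2.INTER_NEAREST))
E
```

```text
tube rect top ((499.84674072265625, -335.6526794433594), (81.42708587646484, 40.54218673706055), 73.70926666259766) N 748
depth rect ((498.856201171875, -335.53118896484375), (80.95912170410156, 38.94511413574219), 73.700439453125) 57.538029836905366
rail [-1.46118494e-01  6.24746894e+02] 0.7950556335215376 -6.300332804881364 137.52943643831725
rail [-1.44607846e-01  5.67382742e+02] 1.2696688873354463 -12.90399928750847 129.58355537160645
hub [ 584.82657021 -116.19073553]
```

View pics/clampz.png

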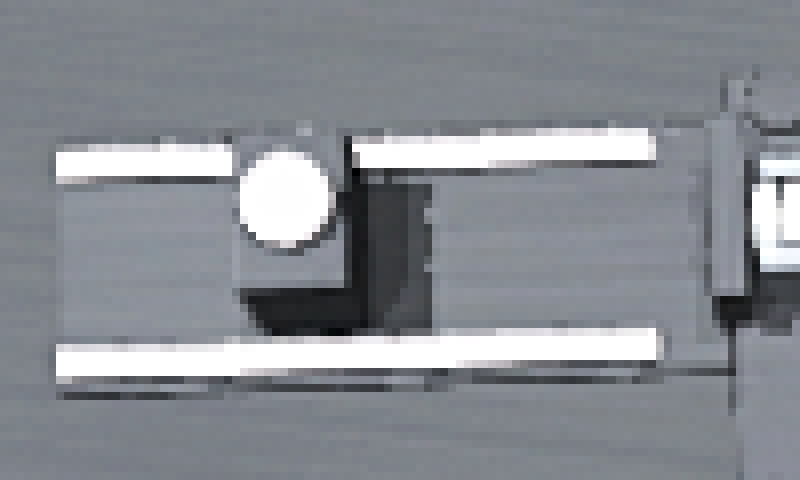

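View pics/wheelz.png

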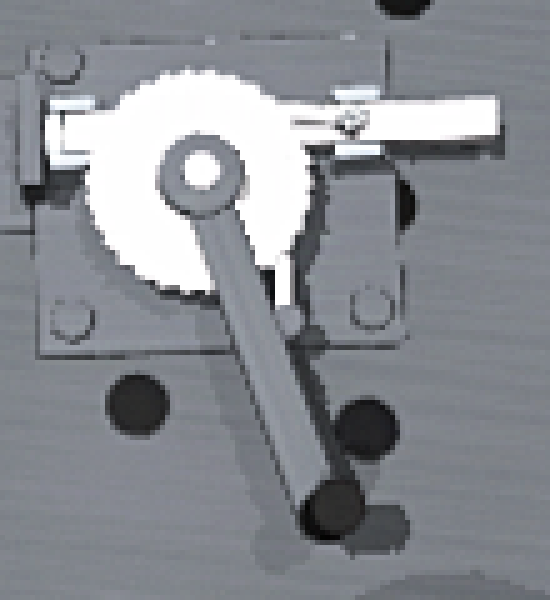

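```bash
cat >> h.py <<'E'
TH=0.1445; O=np.array([586.3,-116.0])
def toC(p): 
    d=np.array(p[:2])-O; return np.array([d[0]*np.cos(TH)+d[1]*np.sin(TH), -d[0]*np.sin(TH)+d[1]*np.cos(TH)])
def toW(p): return O+np.array([p[0]*np.cos(TH)-p[1]*np.sin(TH), p[0]*np.sin(TH)+p[1]*np.cos(TH)])
E
python3 - <<'E'
from h import *
c=np.load('top0.npy',allow_pickle=True).item()
def Z(u,v,z,n): print(n,onz(c,u,v,z).round(1),toC(onz(c,u,v,z)).round(1))
Z(215+345/8,190+210/8,68,'stop edge top'); Z(215+235/8,190+210/8,68,'stop back')
Z(215+712/8,190+200/8,56,'shoe face edge'); Z(215+745/8,190+200/8,56,'shoe back')
Z(300+338/5,190+503/5,126,'grip top'); Z(300+320/5,190+518/5,70,'grip bottom')
Z(300+200/5,190+170/5,75,'hub')
Z(215+60/8,190+265/8,6,'channel end')
P=cloud(c)
# wheel outline
br=c['frame'].min(2); m=(br>200); 
s=np.load('side0.npy',allow_pickle=True).item(); Ps=cloud(s)
for nm,PP in (('top',P),('side',Ps)):
    X=PP.reshape(-1,3)
    CC=np.stack([toC(p) for p in X[::1]]) 
    r=np.hypot(CC[:,0],CC[:,1])
    # stop: cx 5..47, cy 150..230, z>30
    k=(abs(CC[:,0]-26)<26)&(CC[:,1]>120)&(CC[:,1]<250)&(X[:,2]>55)&(X[:,2]<74)
    if k.sum(): print(nm,'stop',k.sum(),np.percentile(CC[k],[2,50,98],axis=0).round(1).tolist())
    k=(abs(CC[:,0]-26)<30)&(CC[:,1]>60)&(CC[:,1]<100)&(X[:,2]>40)&(X[:,2]<70)
    if k.sum(): print(nm,'shoe',k.sum(),np.percentile(CC[k],[2,50,98],axis=0).round(1).tolist())
    k=(r<53)&(X[:,2]>44)&(X[:,2]<60)
    print(nm,'wheel',cv2.minEnclosingCircle(X[k][:,:2].astype(np.float32)),np.median(X[k][:,2]))
    k=(r>120)&(r<180)&(X[:,2]>75)&(X[:,2]<130)&(CC[:,0]<0)&(abs(CC[:,1])<120)
    print(nm,'grip',k.sum(),np.percentile(X[k],[2,50,98],axis=0).round(1).tolist())
    k=(abs(X[:,0]-499)<60)&(abs(X[:,1]+335)<60)&(X[:,2]>25)&(X[:,2]<68)
    print(nm,'tube',k.sum(),cv2.minAreaRect(X[k][:,:2].astype(np.float32)),np.percentile(X[k][:,2],[50,95]))
E
```

```text
stop edge top [585.7  55.4  68. ] [ 24.1 169.7]
stop back [582.6  83.8  68. ] [ 25.2 198.2]
shoe face edge [601.5 -38.7  56. ] [26.2 74.3]
shoe back [602.5 -47.3  56. ] [25.9 65.7]
grip top [ 451.3 -178.5  126. ] [-142.6  -42.4]
grip bottom [ 449.8 -177.4   70. ] [-143.9  -41.1]
hub [ 586.1 -115.3   75. ] [-0.1  0.7]
channel end [575.7 140.    6. ] [ 26.4 254.8]
top stop 231 [[4.0, 170.6], [18.5, 184.1], [47.4, 199.4]]
top shoe 136 [[1.1, 61.0], [25.9, 70.5], [50.2, 76.4]]
top wheel ((586.5253295898438, -116.21460723876953), 52.68785858154297) 54.54258458127657
top grip 132 [[440.1, -187.3, 79.5], [448.9, -175.9, 123.6], [459.7, -167.2, 127.5]]
top tube 869 ((498.6780090332031, -335.2458190917969), (81.24527740478516, 39.79471969604492), 73.44837951660156) [57.09823445 60.49796242]
side stop 233 [[8.8, 173.2], [30.2, 197.9], [51.3, 201.9]]
side shoe 171 [[6.8, 67.1], [30.5, 75.1], [53.9, 79.1]]
side wheel ((591.2244262695312, -114.11373138427734), 49.839561462402344) 57.2602914973275
side grip 188 [[443.9, -182.4, 76.0], [454.8, -169.7, 105.9], [464.5, -164.2, 128.6]]
side tube 428 ((503.003662109375, -333.52899169921875), (90.6576919555664, 42.501625061035156), 72.96430969238281) [55.8448963  62.44837135]
```

```bash
cat >> h.py <<'E'
def go(p,jaw):
    """needed shift (cm, tool axes) and turn wx from the measured pose to p (mm), jaw yaw rad, straight down"""
    o=get_obs(); R=Ro.from_euler('xyz',o['tcp_rot']).as_matrix()
    best=None
    for s in (0,np.pi):
        z=np.array([np.cos(jaw+s),np.sin(jaw+s),0]); x=np.array([0,0,-1.]); T=np.stack([x,np.cross(z,x),z],1)
        rv=Ro.from_matrix(R.T@T).as_rotvec()
        if best is None or np.linalg.norm(rv)<np.linalg.norm(best): best=rv
    sh=R.T@(np.array(p)-o['tool_pos'])/10
    print('t',o['time'].__round__(2),'pos',o['tool_pos'].round(1),'F',o['contact_force'].round(2),'w',round(o['grip_width'],1),'jaw yaw',round(np.arctan2(R[1,2],R[0,2]),4),'q',o['joint_positions'].round(2))
    print('shift cm',sh.round(2),'turn',best.round(3)); return sh,best
E
python3 - <<'E'
from h import *
o=get_obs(); print(Ro.from_euler('xyz',o['tcp_rot']).as_matrix().round(3))
go([499.5,-335,110],np.radians(73.6-90))
print(toW([26,122.5]))
E
```

```text
[[-0.     0.961  0.278]
 [ 0.001  0.278 -0.961]
 [-1.     0.    -0.001]]
t 0.25 pos [ 146.  -504.1  192.7] F [0.73 0.82 0.05] w 91.8 jaw yaw -1.289 q [-1.43  0.34  1.52  0.    1.28 -0.15]
shift cm [ 8.28 38.66 -6.41] turn [-1.003e+00 -1.000e-03 -0.000e+00]
[594.38931555   8.96724761]
```

```bash
python3 - <<'E'
from h import *
c=np.load('top0.npy',allow_pickle=True).item()
for u,v in [(535,330),(535,400),(580,370),(610,380),(445,341)]: print(u,v,dep(c,u,v).round())
E
python3 -m creep '[{"ty":4,"tz":-0.6,"wx":-0.12},{"ty":8,"tz":-1.3,"wx":-0.24},{"ty":12,"tz":-2,"wx":-0.36},{"ty":16,"tz":-2.6,"wx":-0.48},{"ty":20,"tz":-3.3,"wx":-0.6},{"ty":24,"tz":-4,"wx":-0.72},{"ty":28,"tz":-4.6,"wx":-0.84},{"ty":32,"tz":-5.3,"wx":-0.92}]'
python3 -c "
from h import *
go([499.5,-335,110],np.radians(73.6-90))"
```

```text
535 330 [ 418. -546.   10.]
535 400 [ 276. -555.   -3.]
580 370 [ 347. -638.   14.]
610 380 [ 336. -654.   93.]
445 341 [ 375. -348.   56.]
t 0.25 pos [ 146.  -504.1  192.7] F [0.73 0.82 0.05] w 91.8 jaw yaw -1.289 q [-1.43  0.34  1.52  0.    1.28 -0.15]
shift cm [ 8.28 38.66 -6.41] turn [-1.003e+00 -1.000e-03 -0.000e+00]validation failed for argument at $[0]...
```

```bash
python3 -m creep '[{"tx":0,"ty":4,"tz":-0.6,"wx":-0.12,"wy":0,"wz":0,"gripper":-1},{"tx":0,"ty":8,"tz":-1.3,"wx":-0.24,"wy":0,"wz":0,"gripper":-1}]'
```

```text
time: 0.42
tool_pos: [218.7, -470.0, 192.7]
tcp_rot: [-1.381, 1.571, -2.429]
contact_force: [0.3, -0.2, 0.2]
grip_width: 91.9
```

```bash
python3 -c "
from h import *
go([499.5,-335,120],np.radians(73.6-90))"
```

```text
t 0.42 pos [ 218.7 -470.   192.7] F [ 0.3  -0.24  0.22] w 91.9 jaw yaw -1.0483 q [-1.28  0.33  1.54 -0.    1.27 -0.23]
shift cm [ 7.27 31.08  2.31] turn [-0.762 -0.     0.   ]
```

```bash
python3 -m creep '[{"tx":0,"ty":4,"tz":0.3,"wx":-0.12,"wy":0,"wz":0,"gripper":-1},{"tx":0,"ty":8,"tz":0.6,"wx":-0.24,"wy":0,"wz":0,"gripper":-1},{"tx":0,"ty":12,"tz":0.9,"wx":-0.36,"wy":0,"wz":0,"gripper":-1},{"tx":0,"ty":16,"tz":1.2,"wx":-0.48,"wy":0,"wz":0,"gripper":-1},{"tx":0,"ty":20,"tz":1.5,"wx":-0.6,"wy":0,"wz":0,"gripper":-1},{"tx":0,"ty":24,"tz":1.8,"wx":-0.72,"wy":0,"wz":0,"gripper":-1},{"tx":0,"ty":28,"tz":2.1,"wx":-0.762,"wy":0,"wz":0,"gripper":-1},{"tx":0,"ty":31.08,"tz":2.31,"wx":-0.762,"wy":0,"wz":0,"gripper":-1}]'
python3 -c "
from h import *
go([499.5,-335,120],np.radians(73.6-90))
c=cam('wrist','w1.png'); print(c['xyz'])
for p in ([499.5,-335,60],): print(proj(c,p))
P=cloud(c).reshape(-1,3); k=(abs(P[:,0]-499)<60)&(abs(P[:,1]+335)<60)&(P[:,2]>52)&(P[:,2]<66)
print(k.sum(),cv2.minAreaRect(P[k][:,:2].astype(np.float32)),np.median(P[k][:,2]))
"
```

```text
time: 1.08
tool_pos: [502.7, -332.7, 192.8]
tcp_rot: [0.862, 1.57, 0.579]
contact_force: [-0.5, -0.4, 0.3]
grip_width: 92.0
t 1.08 pos [ 502.7 -332.7  192.8] F [-0.48 -0.39  0.28] w 92.0 jaw yaw -0.283 q [-0.71  0.49  1.3   0.    1.36 -0.43]
shift cm [ 7.28 -0.31 -0.24] turn [ 0.003  0.    -0.   ]
[ 526.49184144 -254.37604537  384.77297301]
(np.float64(314.4946865543074), np.float64(227.92434755715433))
3461 ((503.2933044433594, -336.1100158691406), (80.57588195800781, 39.89877700805664), 73.36067199707031) 59.197569712255245
```

View pics/w1.png

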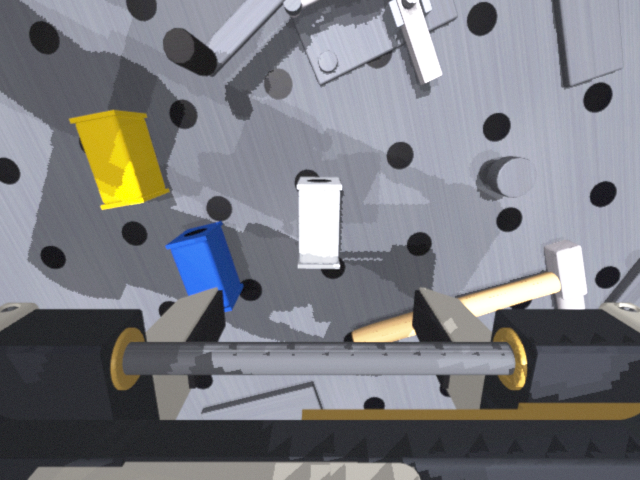

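The wrist view shows the bare section at (320,223), with blue at (205,265) and yellow at (125,160). The wrist rectangle (503,-336) and the top one (499,-335) agree to within 4 mm. I descend between them.

```bash
python3 -m creep '[{"tx":4,"ty":-0.28,"tz":-0.1,"wx":0,"wy":0,"wz":0,"gripper":-1},{"tx":8,"ty":-0.28,"tz":-0.1,"wx":0,"wy":0,"wz":0,"gripper":-1},{"tx":12,"ty":-0.28,"tz":-0.1,"wx":0,"wy":0,"wz":0,"gripper":-1},{"tx":15,"ty":-0.28,"tz":-0.1,"wx":0,"wy":0,"wz":0,"gripper":-1},{"tx":16.5,"ty":-0.28,"tz":-0.1,"wx":0,"wy":0,"wz":0,"gripper":-1},{"tx":16.5,"ty":-0.28,"tz":-0.1,"wx":0,"wy":0,"wz":0,"gripper":-1}]'
python3 -m creep '[{"tx":0,"ty":0,"tz":0,"wx":0,"wy":0,"wz":0,"gripper":1},{"tx":0,"ty":0,"tz":0,"wx":0,"wy":0,"wz":0,"gripper":1},{"tx":0,"ty":0,"tz":0,"wx":0,"wy":0,"wz":0,"gripper":1},{"tx":0,"ty":0,"tz":0,"wx":0,"wy":0,"wz":0,"gripper":1},{"tx":0,"ty":0,"tz":0,"wx":0,"wy":0,"wz":0,"gripper":1},{"tx":0,"ty":0,"tz":0,"wx":0,"wy":0,"wz":0,"gripper":1},{"tx":0,"ty":0,"tz":0,"wx":0,"wy":0,"wz":0,"gripper":1},{"tx":0,"ty":0,"tz":0,"wx":0,"wy":0,"wz":0,"gripper":1}]'
python3 -c "
from h import *
go([499.5,-335,120],np.radians(73.6-90))"
```

```text
time: 1.63
tool_pos: [495.9, -335.2, 23.7]
tcp_rot: [2.721, 1.562, 2.434]
contact_force: [-0.2, -0.2, -0.5]
grip_width: 91.6
time: 2.3
tool_pos: [498.5, -337.1, 28.3]
tcp_rot: [-0.616, 1.57, -0.903]
contact_force: [-0.3, -0.0, -0.2]
grip_width: 43.1
t 2.3 pos [ 498.5 -337.1   28.3] F [-0.33 -0.02 -0.17] w 43.1 jaw yaw -0.287 q [-0.72  0.65  1.5  -0.    0.99 -0.43]
shift cm [-9.17  0.23  0.04] turn [-0.001  0.     0.   ]
```

```bash
python3 -m creep '[{"tx":0,"ty":0,"tz":0,"wx":0,"wy":0,"wz":0,"gripper":1},{"tx":0,"ty":0,"tz":0,"wx":0,"wy":0,"wz":0,"gripper":1},{"tx":0,"ty":0,"tz":0,"wx":0,"wy":0,"wz":0,"gripper":1},{"tx":0,"ty":0,"tz":0,"wx":0,"wy":0,"wz":0,"gripper":1}]'
python3 -m creep '[{"tx":-2,"ty":0,"tz":0,"wx":0,"wy":0,"wz":0,"gripper":1},{"tx":-5,"ty":0,"tz":0,"wx":0,"wy":0,"wz":0,"gripper":1},{"tx":-9,"ty":0,"tz":0,"wx":0,"wy":0,"wz":0,"gripper":1},{"tx":-12,"ty":0,"tz":0,"wx":0,"wy":0,"wz":0,"gripper":1},{"tx":-14.5,"ty":0,"tz":0,"wx":0,"wy":0,"wz":0,"gripper":1},{"tx":-16,"ty":0,"tz":0,"wx":0,"wy":0,"wz":0,"gripper":1},{"tx":-16,"ty":0,"tz":0,"wx":0,"wy":0,"wz":0,"gripper":1}]'
python3 -c "
from h import *
go([500,-335,190],TH)
c=cam('wrist','w2.png')
"
```

```text
time: 2.63
tool_pos: [498.4, -337.1, 28.0]
tcp_rot: [-2.696, 1.571, -2.983]
contact_force: [0.4, -0.4, 0.4]
grip_width: 16.4
time: 3.22
tool_pos: [500.0, -338.4, 192.3]
tcp_rot: [-0.441, 1.563, -0.728]
contact_force: [0.2, -0.5, 1.0]
grip_width: 0.6
t 3.22 pos [ 500.  -338.4  192.3] F [ 0.21 -0.46  1.03] w 0.6 jaw yaw -0.2869 q [-0.72  0.48  1.3  -0.    1.35 -0.43]
shift cm [ 0.22  0.32 -0.09] turn [-0.431  0.006  0.005]
```

View pics/w2.png

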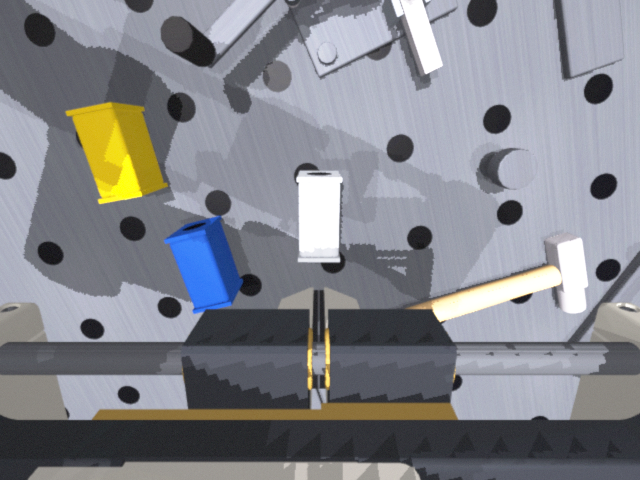

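The gripper closed on nothing (0.6 mm) and the section still stands at (320,216). I need the cause before trying again.

```bash
python3 -c "
from h import *
c=cam('top','t2.png'); P=cloud(c).reshape(-1,3)
s=cam('side','s2.png'); w=cam('wrist')
o=get_obs(); print(o['tool_pos'],o['grip_width'],o['joint_positions'])
for n,cc in (('top',c),('side',s),('wrist',w)): print(n,np.round(proj(cc,o['tool_pos'])),np.round(proj(cc,[501.5,-335.5,60])))
for v in range(285,345,6): print(v,dep(w,319,v).round(),dep(w,250,v).round())
"
```

```text
[ 497.74972735 -336.52961278  186.27315254] 0.4958761525117889 [-7.21956513e-01  4.89322565e-01  1.31099964e+00 -8.80746870e-05
  1.34419325e+00 -4.34855305e-01]
top [461. 271.] [443. 277.]
side [358. 150.] [356. 192.]
wrist [316. 281.] [321. 224.]
285 [ 475. -418.   -1.] [ 401. -395.    2.]
291 [ 502. -327.  222.] [ 397. -403.   -0.]
297 [ 502. -327.  229.] [ 396. -409.    2.]
303 [ 502. -327.  235.] [ 392. -417.   -0.]
309 [ 502. -328.  240.] [ 492. -297.  291.]
315 [ 502. -329.  242.] [ 493. -297.  295.]
321 [ 501. -332.  243.] [ 493. -297.  297.]
327 [ 500. -334.  243.] [ 493. -297.  300.]
333 [ 500. -336.  244.] [ 494. -297.  304.]
339 [ 499. -339.  245.] [ 495. -297.  307.]
```

View pics/s2.png

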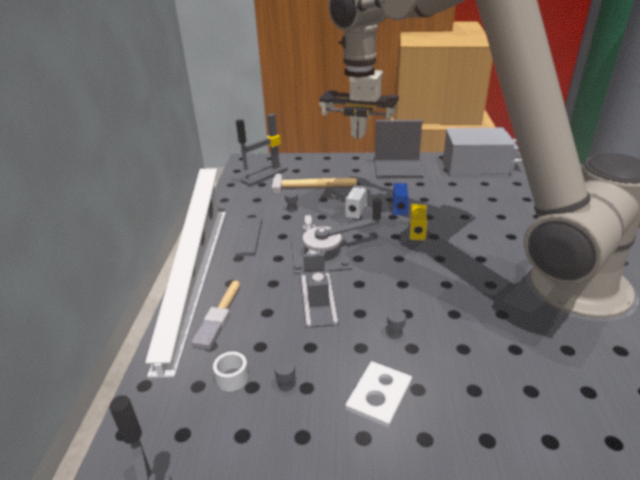

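View pics/t2.png

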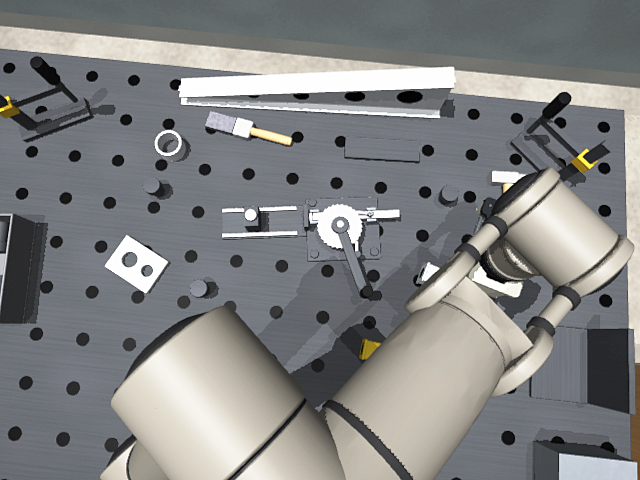

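Run:
```python
from h import *
i=cv2.imread('pics/s2.png'); cv2.imwrite('pics/s2c.png',cv2.resize(i[80:160,300:420],None,fx=6,fy=6,interpolation=cv2.INTER_CUBIC))
i=cv2.imread('pics/w2.png'); cv2.imwrite('pics/w2c.png',cv2.resize(i[260:420,170:470],None,fx=2.6,fy=2.6,interpolation=cv2.INTER_CUBIC))
s=np.load('side0.npy',allow_pickle=True).item(); s=cam('side')
P=cloud(s)
for v in range(124,144): print(v,[(P[v,u].round().astype(int).tolist()) for u in (356,360)])
```

```text
124 [[504, -325, 264], [494, -326, 263]]
125 [[504, -326, 260], [494, -324, 261]]
126 [[504, -326, 258], [493, -325, 258]]
127 [[504, -328, 254], [493, -328, 255]]
128 [[504, -324, 253], [493, -322, 254]]
129 [[504, -323, 251], [493, -325, 250]]
130 [[504, -325, 247], [493, -324, 248]]
131 [[503, -333, 242], [493, -322, 246]]
132 [[504, -328, 241], [493, -324, 242]]
133 [[503, -329, 238], [493, -320, 241]]
134 [[503, -326, 236], [493, -324, 237]]
135 [[503, -325, 234], [525, 888, 719]]
136 [[503, -327, 230], [493, -327, 230]]
137 [[503, -327, 228], [493, -325, 228]]
138 [[503, -327, 225], [493, -329, 224]]
139 [[503, -325, 223], [461, -1535, -272]]
140 [[482, -1524, -273], [461, -1537, -278]]
141 [[482, -1528, -280], [461, -1509, -272]]
142 [[482, -1513, -279], [461, -1520, -282]]
143 [[481, -1527, -290], [461, -1519, -287]]
```

View pics/s2c.png

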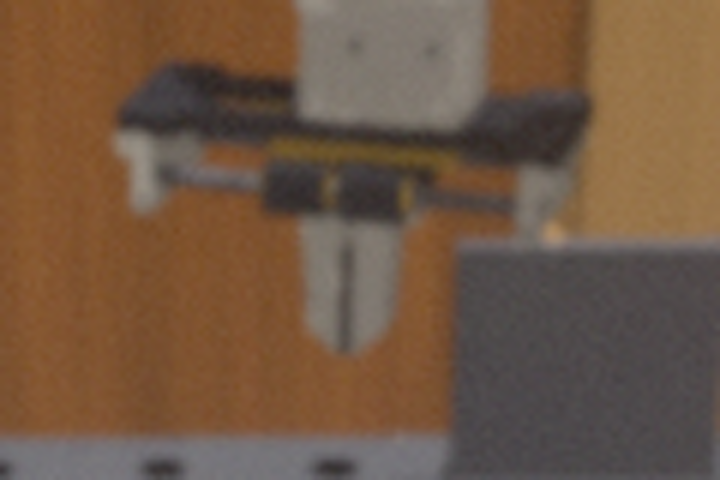

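View pics/w2c.png

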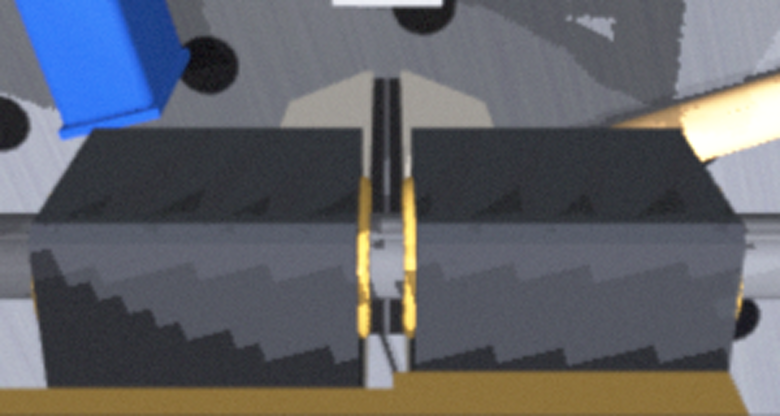

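The side depth puts the fingertips at z ≈ 222 while the state says 187, and the wrist depth gives 219. So the real tips end about 33 mm short of the reported TCP, and the jaws closed just above the section. I'll allow for that offset, open, and go down again with a check partway.

```bash
python3 -m creep '[{"tx":0,"ty":0.2,"tz":0.3,"wx":0,"wy":0,"wz":0,"gripper":-1},{"tx":0,"ty":0.2,"tz":0.3,"wx":0,"wy":0,"wz":0,"gripper":-1},{"tx":0,"ty":0.2,"tz":0.3,"wx":0,"wy":0,"wz":0,"gripper":-1},{"tx":0,"ty":0.2,"tz":0.3,"wx":0,"wy":0,"wz":0,"gripper":-1},{"tx":0,"ty":0.2,"tz":0.3,"wx":0,"wy":0,"wz":0,"gripper":-1},{"tx":0,"ty":0.2,"tz":0.3,"wx":0,"wy":0,"wz":0,"gripper":-1},{"tx":0,"ty":0.2,"tz":0.3,"wx":0,"wy":0,"wz":0,"gripper":-1},{"tx":0,"ty":0.2,"tz":0.3,"wx":0,"wy":0,"wz":0,"gripper":-1}]'
python3 -m creep '[{"tx":4,"ty":0,"tz":0,"wx":0,"wy":0,"wz":0,"gripper":-1},{"tx":8,"ty":0,"tz":0,"wx":0,"wy":0,"wz":0,"gripper":-1},{"tx":12,"ty":0,"tz":0,"wx":0,"wy":0,"wz":0,"gripper":-1},{"tx":14,"ty":0,"tz":0,"wx":0,"wy":0,"wz":0,"gripper":-1},{"tx":14,"ty":0,"tz":0,"wx":0,"wy":0,"wz":0,"gripper":-1},{"tx":14,"ty":0,"tz":0,"wx":0,"wy":0,"wz":0,"gripper":-1}]'
python3 - <<'E'
from h import *
go([501.5,-335.5,-6],np.radians(73.6-90))
s=cam('side'); o=get_obs(); print(proj(s,o['tool_pos']+[0,0,34]))
a=cv2.resize(s['frame'][120:230,300:420],None,fx=5,fy=5,interpolation=cv2.INTER_CUBIC); cv2.imwrite('pics/s3.png',a[...,::-1])
P=cloud(s).reshape(-1,3); k=(abs(P[:,0]-501)<100)&(abs(P[:,1]+335)<13)&(P[:,2]>62)&(P[:,2]<110)
X=P[k]
for a in range(400,610,10):
  q=X[(X[:,0]>=a)&(X[:,0]<a+10)]
  if len(q): print(a,len(q),q[:,2].min().round(1))
E
```

```text
time: 4.13
tool_pos: [501.9, -336.0, 188.1]
tcp_rot: [-0.838, 1.571, -1.125]
contact_force: [0.7, -0.0, 1.0]
grip_width: 49.0
time: 4.63
tool_pos: [501.6, -335.9, 47.6]
tcp_rot: [2.738, 1.569, 2.45]
contact_force: [-0.5, -0.8, 0.4]
grip_width: 89.0
t 4.63 pos [ 501.6 -335.9   47.6] F [-0.54 -0.76  0.41] w 89.0 jaw yaw -0.2871 q [-0.72  0.63  1.48 -0.    1.04 -0.43]
shift cm [ 5.36  0.03 -0.02] turn [-0.001 -0.002 -0.001]
(np.float64(355.6915493838727), np.float64(184.6838103057878))
440 1 98.7
480 2 62.3
490 5 62.2
500 1 62.1
510 2 62.0
540 20 85.2
550 20 90.0
560 9 95.9
```

View pics/s3.png

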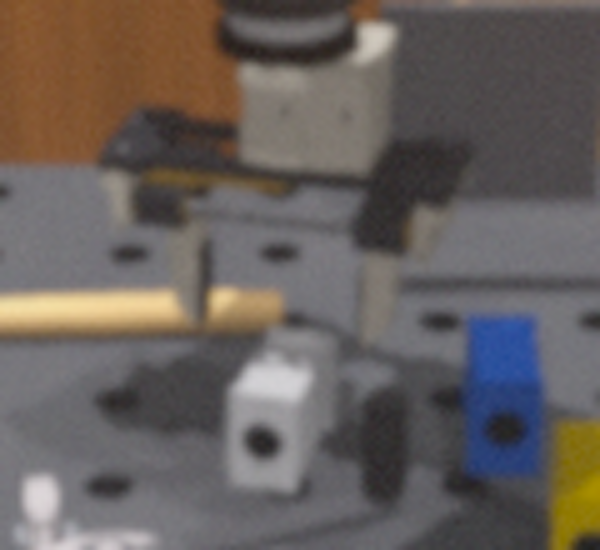

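The fingers straddle the section, tips (200,322) and (372,342) in the crop, with depth z ≈ 82–85 against the reported 48. The offset holds. I go down 5.4 cm and close.

```bash
python3 -m creep '[{"tx":2.5,"ty":0,"tz":0,"wx":0,"wy":0,"wz":0,"gripper":-1},{"tx":4.5,"ty":0,"tz":0,"wx":0,"wy":0,"wz":0,"gripper":-1},{"tx":5.4,"ty":0,"tz":0,"wx":0,"wy":0,"wz":0,"gripper":-1},{"tx":5.4,"ty":0,"tz":0,"wx":0,"wy":0,"wz":0,"gripper":-1}]'
python3 -m creep '[{"tx":0,"ty":0,"tz":0,"wx":0,"wy":0,"wz":0,"gripper":1},{"tx":0,"ty":0,"tz":0,"wx":0,"wy":0,"wz":0,"gripper":1},{"tx":0,"ty":0,"tz":0,"wx":0,"wy":0,"wz":0,"gripper":1},{"tx":0,"ty":0,"tz":0,"wx":0,"wy":0,"wz":0,"gripper":1},{"tx":0,"ty":0,"tz":0,"wx":0,"wy":0,"wz":0,"gripper":1},{"tx":0,"ty":0,"tz":0,"wx":0,"wy":0,"wz":0,"gripper":1},{"tx":0,"ty":0,"tz":0,"wx":0,"wy":0,"wz":0,"gripper":1},{"tx":0,"ty":0,"tz":0,"wx":0,"wy":0,"wz":0,"gripper":1}]'
python3 -m creep '[{"tx":0,"ty":0,"tz":0,"wx":0,"wy":0,"wz":0,"gripper":1},{"tx":0,"ty":0,"tz":0,"wx":0,"wy":0,"wz":0,"gripper":1},{"tx":0,"ty":0,"tz":0,"wx":0,"wy":0,"wz":0,"gripper":1},{"tx":0,"ty":0,"tz":0,"wx":0,"wy":0,"wz":0,"gripper":1}]'
```

```text
time: 5.02
tool_pos: [501.8, -336.0, -6.0]
tcp_rot: [2.845, 1.57, 2.558]
contact_force: [-0.3, -0.2, -0.1]
grip_width: 91.8
time: 5.68
tool_pos: [501.9, -336.1, -5.9]
tcp_rot: [-0.746, 1.571, -1.033]
contact_force: [0.0, 0.1, 0.7]
grip_width: 43.1
time: 6.02
tool_pos: [501.9, -336.1, -5.9]
tcp_rot: [-0.834, 1.571, -1.121]
contact_force: [-0.0, -0.3, 1.0]
grip_width: 40.0
```

Gripped at 40.0 mm. I lift it.

```bash
python3 -m creep '[{"tx":-1,"ty":0,"tz":0,"wx":0,"wy":0,"wz":0,"gripper":1},{"tx":-3,"ty":0,"tz":0,"wx":0,"wy":0,"wz":0,"gripper":1},{"tx":-6,"ty":0,"tz":0,"wx":0,"wy":0,"wz":0,"gripper":1},{"tx":-9,"ty":0,"tz":0,"wx":0,"wy":0,"wz":0,"gripper":1},{"tx":-12,"ty":0,"tz":0,"wx":0,"wy":0,"wz":0,"gripper":1},{"tx":-14,"ty":0,"tz":0,"wx":0,"wy":0,"wz":0,"gripper":1},{"tx":-15,"ty":0,"tz":0,"wx":0,"wy":0,"wz":0,"gripper":1},{"tx":-15,"ty":0,"tz":0,"wx":0,"wy":0,"wz":0,"gripper":1}]'
python3 -c "
from h import *
go([*toW([26,122.5]),144],TH)
cam('wrist','w4.png')
"
```

```text
time: 6.68
tool_pos: [502.8, -336.8, 146.8]
tcp_rot: [-0.444, 1.566, -0.731]
contact_force: [0.0, 0.5, -1.1]
grip_width: 39.6
t 6.68 pos [ 502.8 -336.8  146.8] F [ 0.04  0.45 -1.1 ] w 39.6 jaw yaw -0.287 q [-0.72  0.52  1.37 -0.    1.25 -0.43]
shift cm [ 0.2  35.76 -1.01] turn [-0.432  0.004  0.003]
```

View pics/w4.png

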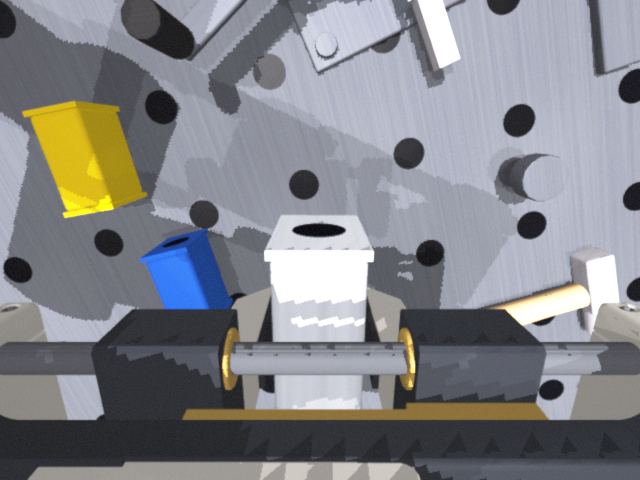

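Held: the section hangs between the pads, end hole at (320,230). I carry it over the channel.

```bash
python3 -m creep '[{"tx":0,"ty":3,"tz":-0.1,"wx":-0.05,"wy":0,"wz":0,"gripper":1},{"tx":0,"ty":7,"tz":-0.2,"wx":-0.11,"wy":0,"wz":0,"gripper":1},{"tx":0,"ty":11,"tz":-0.3,"wx":-0.17,"wy":0,"wz":0,"gripper":1},{"tx":0,"ty":15,"tz":-0.4,"wx":-0.23,"wy":0,"wz":0,"gripper":1},{"tx":0,"ty":19,"tz":-0.5,"wx":-0.29,"wy":0,"wz":0,"gripper":1},{"tx":0,"ty":23,"tz":-0.6,"wx":-0.35,"wy":0,"wz":0,"gripper":1},{"tx":0,"ty":27,"tz":-0.7,"wx":-0.41,"wy":0,"wz":0,"gripper":1},{"tx":0,"ty":31,"tz":-0.9,"wx":-0.431,"wy":0,"wz":0,"gripper":1}]'
python3 -c "
from h import *
go([*toW([26,122.5]),144],TH)
"
```

```text
time: 7.4
tool_pos: [580.0, -34.0, 141.6]
tcp_rot: [2.839, 1.567, 2.986]
contact_force: [0.8, -0.8, -2.2]
grip_width: 39.7
t 7.4 pos [580.  -34.  141.6] F [ 0.79 -0.78 -2.16] w 39.7 jaw yaw 0.147 q [-0.19  0.49  1.44 -0.    1.22 -0.34]
shift cm [-0.24  4.04  2.06] turn [ 0.002 -0.004 -0.001]
```

```bash
python3 -m creep '[{"tx":0,"ty":2,"tz":1,"wx":0,"wy":0,"wz":0,"gripper":1},{"tx":0,"ty":3.4,"tz":1.8,"wx":0,"wy":0,"wz":0,"gripper":1},{"tx":0,"ty":3.4,"tz":1.8,"wx":0,"wy":0,"wz":0,"gripper":1},{"tx":0,"ty":3.4,"tz":1.8,"wx":0,"wy":0,"wz":0,"gripper":1},{"tx":0,"ty":3.4,"tz":1.8,"wx":0,"wy":0,"wz":0,"gripper":1},{"tx":0,"ty":3.4,"tz":1.8,"wx":0,"wy":0,"wz":0,"gripper":1}]'
python3 -c "
from h import *
go([*toW([26,122.5]),144],TH)
w=cam('wrist','w5.png'); cam('top','t5.png'); cam('side','s5.png')
for p in ([2,90],[2,255],[50,90],[50,255],[26,170.5],[26,75]): print(p,np.round(proj(w,[*toW(p),12])))
"
```

```text
time: 7.9
tool_pos: [593.2, -1.0, 143.1]
tcp_rot: [3.082, 1.569, -3.059]
contact_force: [0.6, -1.2, -2.3]
grip_width: 39.7
t 7.9 pos [593.2  -1.  143.1] F [ 0.65 -1.19 -2.35] w 39.7 jaw yaw 0.1427 q [-0.13  0.51  1.4  -0.    1.23 -0.27]
shift cm [-0.09  0.97  0.26] turn [-0.002 -0.002 -0.   ]
[2, 90] [295. 248.]
[2, 255] [290.  53.]
[50, 90] [345. 248.]
[50, 255] [350.  53.]
[26, 170.5] [320. 160.]
[26, 75] [320. 263.]
```

View pics/w5.png

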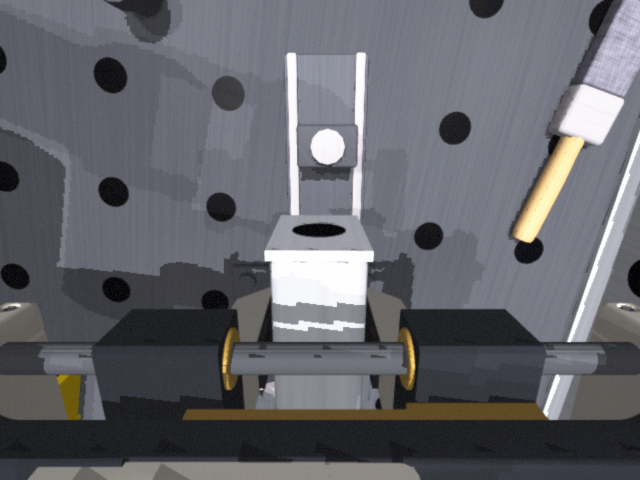

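View pics/s5.png

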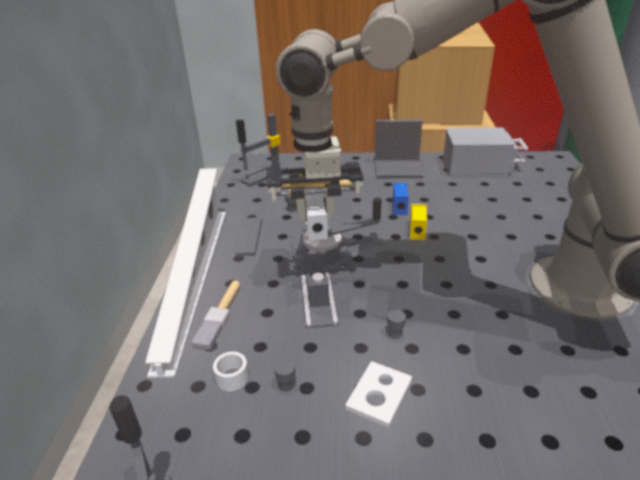

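The wrist view shows the channel centred near u≈326 rather than the predicted 320, with the stop at (327,150). So the clamp lies a few mm further in its +x than the top view said, which agrees with the side camera's +4 mm. I measure it in the wrist frame.

Run:
```python
from h import *
w=cam('wrist'); g=w['frame']; br=g.min(2).astype(float)
o=get_obs(); tp=o['tool_pos']; print(toC(tp))
for v in range(60,205,12):
    row=br[v,275:385]; k=np.where(row>215)[0]+275
    L=k[k<326];R=k[k>330]
    if len(L) and len(R):
        a=toC(onz(w,L.max()+.5,v,12));b=toC(onz(w,R.min()-.5,v,12)); a0=toC(onz(w,L.min()-.5,v,12));b0=toC(onz(w,R.max()+.5,v,12))
        print(v,L.min(),L.max(),R.min(),R.max(),'inner',a.round(1),b.round(1),'mid in',((a+b)/2).round(1),'mid out',((a0+b0)/2)[0].round(1))
P=cloud(w).reshape(-1,3); C=np.stack([(P[:,0]-O[0])*np.cos(TH)+(P[:,1]-O[1])*np.sin(TH),-(P[:,0]-O[0])*np.sin(TH)+(P[:,1]-O[1])*np.cos(TH)],1)
k=(abs(C[:,0]-28)<35)&(C[:,1]>150)&(C[:,1]<215)&(P[:,2]>60)&(P[:,2]<72); print('stop top',k.sum(),np.percentile(C[k],[1,50,99],axis=0).round(1),np.median(P[k][:,2]))
cv2.imwrite('pics/w5c.png',cv2.resize(g[40:320,220:420],None,fx=2.1,fy=2.1)[...,::-1])
# held tube in wrist: end plate top edge
for v in (220,235,255): 
    r=np.where(br[v,240:400]>200)[0]+240; print(v,r.min(),r.max())
```

```text
[ 23.99706917 112.9004062 ]
60 287 294 356 363 inner [  6. 250.] [ 55.5 249.9] mid in [ 30.8 249.9] mid out 30.8
72 287 295 355 363 inner [  6.7 241.1] [ 54.9 241. ] mid in [ 30.8 241.1] mid out 30.8
84 287 295 355 363 inner [  6.5 232.1] [ 55.2 232. ] mid in [ 30.8 232.1] mid out 30.8
96 288 295 355 362 inner [  6.3 222.9] [ 55.4 222.8] mid in [ 30.9 222.9] mid out 30.9
108 288 295 354 362 inner [  6.1 213.6] [ 54.9 213.5] mid in [ 30.5 213.5] mid out 30.9
120 288 295 354 362 inner [  5.9 204. ] [ 55.1 203.9] mid in [ 30.5 204. ] mid out 30.9
132 289 325 331 361 inner [ 31.4 194.3] [ 35.7 194.3] mid in [ 33.5 194.3] mid out 31.0
144 289 325 331 360 inner [ 31.4 184.4] [ 35.8 184.4] mid in [ 33.6 184.4] mid out 30.6
156 289 325 331 358 inner [ 31.5 174.3] [ 35.8 174.3] mid in [ 33.7 174.3] mid out 29.7
168 290 296 354 358 inner [  5.9 164. ] [ 56.2 163.9] mid in [ 31.1 164. ] mid out 30.2
180 290 296 353 359 inner [  5.7 153.5] [ 55.6 153.4] mid in [ 30.7 153.5] mid out 30.7
192 290 297 352 359 inner [  6.4 142.8] [ 55.  142.7] mid in [ 30.7 142.8] mid out 30.7
204 291 297 352 358 inner [  6.2 131.9] [ 55.3 131.8] mid in [ 30.7 131.8] mid out 30.7
stop top 1675 [[  9.1 169.8]
 [ 29.3 185.4]
 [ 52.5 199. ]] 68.11717677059954Traceback (most recent call last):
  File "<stdin>", line 15, in <module>
    return umr_minimum(a, axis, None, out, keepdims, initial, where)
ValueError: zero-size array to reduction operation minimum which has no identity
```

Run:
```python
from h import *
w=cam('wrist'); o=get_obs(); tp=o['tool_pos']; tc=toC(tp); print(tc,tp[2])
P=cloud(w); g=w['frame'].min(2)
for v in (225,240,252,258,275,290):
    z=P[v,:,2]; k=np.where((z>120)&(z<230)&(np.arange(640)>240)&(np.arange(640)<400))[0]
    if len(k): a=toC(P[v,k[1]]);b=toC(P[v,k[-2]]); print(v,k.min(),k.max(),a.round(1),b.round(1),'mid',((a+b)/2).round(1),np.median(z[k]).round(1))
s=cam('side'); P=cloud(s).reshape(-1,3)
C=np.array([toC(p) for p in P]); k=(abs(C[:,0]-28)<40)&(C[:,1]>140)&(C[:,1]<175)&(P[:,2]>145)&(P[:,2]<205)
print('side tube end',k.sum(),np.percentile(C[k],[2,50,98],axis=0).round(1),np.percentile(P[k][:,2],[1,99]))
```

```text
[ 24.07382944 113.07297774] 144.02663729220876
225 277 361 [  6.4 152.9] [ 44.8 152.8] mid [ 25.6 152.8] 172.0
240 270 368 [  6.3 153.1] [ 45.  152.7] mid [ 25.6 152.9] 196.4
252 265 373 [  5.8 151.9] [ 45.1 152. ] mid [ 25.5 152. ] 210.1
258 265 372 [  6.1 150.3] [ 44.7 150. ] mid [ 25.4 150.2] 210.2
275 271 367 [  7.4 142. ] [ 43.6 142. ] mid [ 25.5 142. ] 209.1
290 262 375 [ -0.7 123.8] [ 51.3 123.7] mid [ 25.3 123.8] 208.9
side tube end 424 [[  5.2 150.1]
 [ 24.6 153. ]
 [ 43.6 156.4]] [152.14135585 203.93584129]
```

In the same camera the section's centre is at x=25.5 and its end at y=152.6. The channel centre is at 30.7 and the stop face at ≈170. So I shift +5.2 mm across and +9 mm along, then descend 13.5 cm and check again.

```bash
python3 -m creep '[{"tx":0,"ty":0.9,"tz":0.52,"wx":0,"wy":0,"wz":0,"gripper":1},{"tx":3,"ty":0.9,"tz":0.52,"wx":0,"wy":0,"wz":0,"gripper":1},{"tx":6,"ty":0.9,"tz":0.52,"wx":0,"wy":0,"wz":0,"gripper":1},{"tx":9,"ty":0.9,"tz":0.52,"wx":0,"wy":0,"wz":0,"gripper":1},{"tx":11,"ty":0.9,"tz":0.52,"wx":0,"wy":0,"wz":0,"gripper":1},{"tx":11.5,"ty":0.9,"tz":0.52,"wx":0,"wy":0,"wz":0,"gripper":1},{"tx":11.5,"ty":0.9,"tz":0.52,"wx":0,"wy":0,"wz":0,"gripper":1}]'
python3 - <<'E'
from h import *
w=cam('wrist','w6.png'); o=get_obs(); tp=o['tool_pos']; tc=toC(tp); print(tc,tp[2],o['contact_force'])
P=cloud(w); g=w['frame'].min(2).astype(int)
z0=tp[2]+30
for v in (225,240,252):
    z=P[v,:,2]; k=np.where((z>z0-20)&(z<z0+60)&(np.arange(640)>240)&(np.arange(640)<400))[0]
    if len(k): a=toC(P[v,k[1]]);b=toC(P[v,k[-2]]); print(v,a.round(1),b.round(1),'mid',((a+b)/2).round(1),np.median(z[k]).round(1))
print('top z',np.median(P[253:262,300:340,2]))
s=cam('side','s6.png'); cv2.imwrite('pics/s6c.png',cv2.resize(s['frame'][190:335,270:400],None,fx=4,fy=4,interpolation=cv2.INTER_CUBIC)[...,::-1])
E
```

```text
time: 8.78
tool_pos: [597.0, 10.3, 27.6]
tcp_rot: [2.867, 1.568, 3.012]
contact_force: [-1.0, -0.1, -2.2]
grip_width: 40.0
[ 29.97653658 123.08047366] 29.26786577836584 [ 0.45993622 -0.18228285 -1.71395295]
225 [ 11.2 163.4] [ 49.6 163.4] mid [ 30.4 163.4] 55.6
240 [ 11.3 163.8] [ 49.7 163.5] mid [ 30.5 163.7] 80.1
252 [ 10.9 162.8] [ 50.  162.7] mid [ 30.4 162.7] 93.7
top z 93.77634030892531
```

View pics/s6c.png

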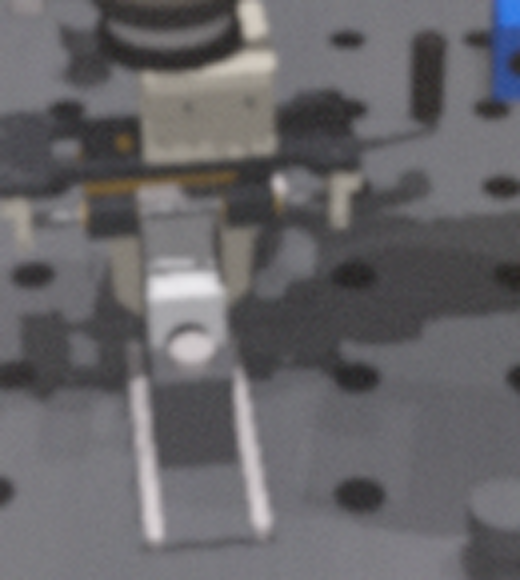

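View pics/w6.png

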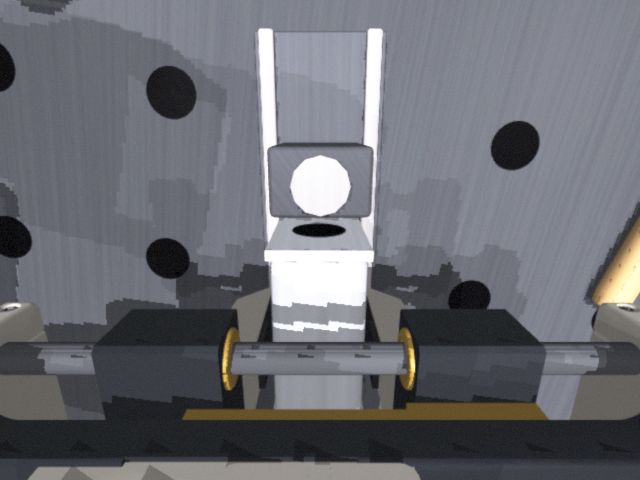

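The section at (320,240) is centred between the rails (260–270 and 370–382), with the stop just beyond at (320,185). I lower it gently.

```bash
python3 -m creep '[{"tx":1.2,"ty":0,"tz":0,"wx":0,"wy":0,"wz":0,"gripper":1},{"tx":2.2,"ty":0,"tz":0,"wx":0,"wy":0,"wz":0,"gripper":1},{"tx":2.4,"ty":0,"tz":0,"wx":0,"wy":0,"wz":0,"gripper":1},{"tx":2.6,"ty":0,"tz":0,"wx":0,"wy":0,"wz":0,"gripper":1},{"tx":2.6,"ty":0,"tz":0,"wx":0,"wy":0,"wz":0,"gripper":1},{"tx":2.6,"ty":0,"tz":0,"wx":0,"wy":0,"wz":0,"gripper":1}]'
python3 - <<'E'
from h import *
w=cam('wrist'); P=cloud(w); o=get_obs(); print(o['tool_pos'],o['contact_force'])
print('top z',np.median(P[253:262,300:340,2]),P[225,320],toC(P[240,320]))
E
```

```text
time: 9.38
tool_pos: [598.2, 9.6, 3.6]
tcp_rot: [-0.363, 1.57, -0.219]
contact_force: [-0.4, -0.3, -1.5]
grip_width: 39.7
[598.23800492   9.66261392   3.59654895] [ 0.17718811  0.31630372 -3.52192627]
top z 69.69200346280641 [592.44302466  61.14446025  78.06598592] [ 31.71781245 162.72757543]
```

```bash
python3 -m creep '[{"tx":0.15,"ty":0,"tz":0,"wx":0,"wy":0,"wz":0,"gripper":1},{"tx":0.2,"ty":0,"tz":0,"wx":0,"wy":0,"wz":0,"gripper":1},{"tx":0.2,"ty":0,"tz":0,"wx":0,"wy":0,"wz":0,"gripper":1}]'
python3 -m creep '[{"tx":0.1,"ty":0,"tz":0,"wx":0,"wy":0,"wz":0,"gripper":1},{"tx":0.1,"ty":0,"tz":0,"wx":0,"wy":0,"wz":0,"gripper":1},{"tx":0.1,"ty":0,"tz":0,"wx":0,"wy":0,"wz":0,"gripper":1}]'
```

```text
time: 9.68
tool_pos: [597.8, 9.7, 1.0]
tcp_rot: [-2.751, 1.571, -2.607]
contact_force: [-0.7, 0.1, -2.1]
grip_width: 39.7
time: 9.93
tool_pos: [597.9, 9.7, 0.1]
tcp_rot: [-0.547, 1.57, -0.403]
contact_force: [0.4, -0.2, -1.4]
grip_width: 40.0
```

```bash
python3 -m creep '[{"tx":0.1,"ty":0,"tz":0,"wx":0,"wy":0,"wz":0,"gripper":1},{"tx":0.1,"ty":0,"tz":0,"wx":0,"wy":0,"wz":0,"gripper":1},{"tx":0.1,"ty":0,"tz":0,"wx":0,"wy":0,"wz":0,"gripper":1}]'
python3 -m creep '[{"tx":0.05,"ty":0,"tz":0,"wx":0,"wy":0,"wz":0,"gripper":1},{"tx":0.05,"ty":0,"tz":0,"wx":0,"wy":0,"wz":0,"gripper":1},{"tx":0.05,"ty":0,"tz":0,"wx":0,"wy":0,"wz":0,"gripper":1}]'
```

```text
time: 10.18
tool_pos: [598.0, 9.7, 0.0]
tcp_rot: [-0.495, 1.57, -0.351]
contact_force: [-2.6, 0.1, 5.6]
grip_width: 39.6
time: 10.43
tool_pos: [598.0, 9.7, 0.0]
tcp_rot: [-0.524, 1.57, -0.38]
contact_force: [-2.8, 0.5, 10.1]
grip_width: 39.6
```

It rests on the floor: force rises and z stays at 0, as predicted. I release and withdraw.

```bash
python3 -m creep '[{"tx":-0.1,"ty":0,"tz":0,"wx":0,"wy":0,"wz":0,"gripper":-1},{"tx":-0.1,"ty":0,"tz":0,"wx":0,"wy":0,"wz":0,"gripper":-1},{"tx":-0.1,"ty":0,"tz":0,"wx":0,"wy":0,"wz":0,"gripper":-1},{"tx":-0.1,"ty":0,"tz":0,"wx":0,"wy":0,"wz":0,"gripper":-1},{"tx":-0.1,"ty":0,"tz":0,"wx":0,"wy":0,"wz":0,"gripper":-1},{"tx":-0.1,"ty":0,"tz":0,"wx":0,"wy":0,"wz":0,"gripper":-1},{"tx":-0.1,"ty":0,"tz":0,"wx":0,"wy":0,"wz":0,"gripper":-1},{"tx":-0.1,"ty":0,"tz":0,"wx":0,"wy":0,"wz":0,"gripper":-1}]'
python3 -m creep '[{"tx":-2,"ty":0,"tz":0,"wx":0,"wy":0,"wz":0,"gripper":-1},{"tx":-5,"ty":0,"tz":0,"wx":0,"wy":0,"wz":0,"gripper":-1},{"tx":-9,"ty":0,"tz":0,"wx":0,"wy":0,"wz":0,"gripper":-1},{"tx":-13,"ty":0,"tz":0,"wx":0,"wy":0,"wz":0,"gripper":-1},{"tx":-16,"ty":0,"tz":0,"wx":0,"wy":0,"wz":0,"gripper":-1},{"tx":-18,"ty":0,"tz":0,"wx":0,"wy":0,"wz":0,"gripper":-1},{"tx":-18,"ty":0,"tz":0,"wx":0,"wy":0,"wz":0,"gripper":-1}]'
python3 - <<'E'
from h import *
s=cam('side'); cv2.imwrite('pics/s7c.png',cv2.resize(s['frame'][180:335,270:430],None,fx=4,fy=3.9,interpolation=cv2.INTER_CUBIC)[...,::-1])
w=cam('wrist','w7.png'); P=cloud(w).reshape(-1,3)
C=np.array([toC(p) for p in P]); k=(abs(C[:,0]-30)<35)&(C[:,1]>70)&(C[:,1]<166)&(P[:,2]>60)&(P[:,2]<72)
print('tube',cv2.minAreaRect(C[k].astype(np.float32)),np.median(P[k][:,2]))
go([0,0,0],TH)
E
```

```text
time: 11.1
tool_pos: [597.8, 9.7, -0.6]
tcp_rot: [-2.517, 1.571, -2.373]
contact_force: [-0.5, -0.3, -0.6]
grip_width: 88.3
time: 11.68
tool_pos: [600.4, 9.5, 185.0]
tcp_rot: [-0.261, 1.561, -0.117]
contact_force: [1.0, -0.9, 0.0]
grip_width: 91.9
tube ((31.103059768676758, 122.81456756591797), (79.9737319946289, 39.730064392089844), 89.72040557861328) 65.19455975027273
t 11.78 pos [597.9   9.7 179.9] F [-0.3   0.91 -0.9 ] w 91.9 jaw yaw 0.144 q [-0.11  0.49  1.33 -0.    1.32 -0.26]
shift cm [ 17.91   7.62 -59.33] turn [-0.001  0.001  0.   ]
```

View pics/s7c.png

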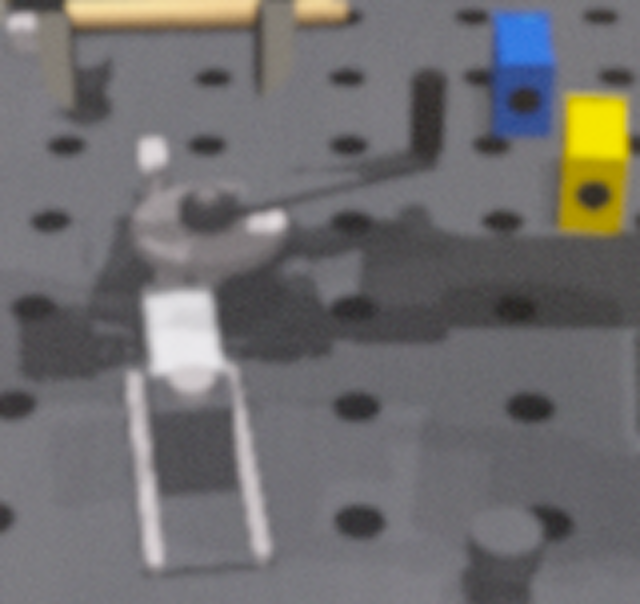

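View pics/w7.png

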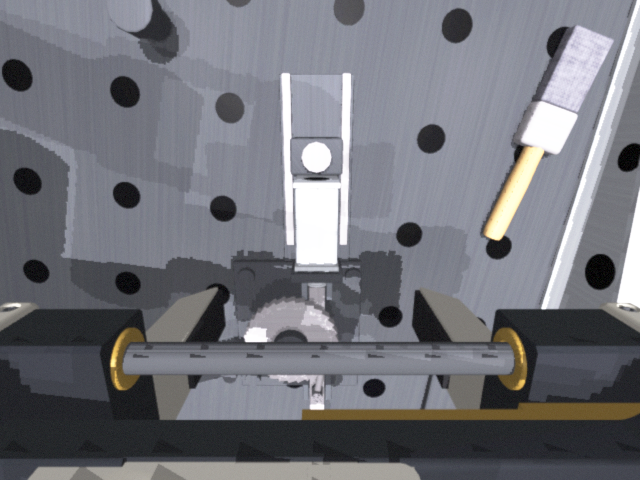

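The section stands in the channel: centre (31.1,122.8) on the centreline, square to it, top at 65 mm. It lies clear of the shoe and of the stop, visible at (317,225) in the wrist view. Next comes the lever. I update the clamp origin by the wrist result and work out the approach to the grip.

```bash
cat >> h.py <<'E'
O=np.array([591.0,-115.3])
def grip(a,r=150): b=a-0.55; return toW([-r*np.cos(b),-r*np.sin(b)]), TH+b-np.pi/2
def lev(p): d=toC(p); return 0.55+np.arctan2(-d[1],-d[0]), np.hypot(*d)
E
python3 - <<'E'
from h import *
p,j=grip(0.836); print(p,j); go([*p,135],j)
E
```

```text
[ 454.6864199  -177.89878498] -1.1402963267948967
t 11.78 pos [597.9   9.7 179.9] F [-0.3   0.91 -0.9 ] w 91.9 jaw yaw 0.144 q [-0.11  0.49  1.33 -0.    1.32 -0.26]
shift cm [  4.47 -16.51 -16.87] turn [ 1.284e+00  1.000e-03 -0.000e+00]
```

```bash
python3 -m creep '[{"tx":0,"ty":-1.5,"tz":-1.5,"wx":0.12,"wy":0,"wz":0,"gripper":0.1},{"tx":0,"ty":-3,"tz":-3,"wx":0.24,"wy":0,"wz":0,"gripper":0.1},{"tx":0,"ty":-5,"tz":-5,"wx":0.36,"wy":0,"wz":0,"gripper":0.1},{"tx":0,"ty":-7,"tz":-7,"wx":0.48,"wy":0,"wz":0,"gripper":0.1},{"tx":0,"ty":-9,"tz":-9,"wx":0.6,"wy":0,"wz":0,"gripper":0.1},{"tx":0,"ty":-11,"tz":-11,"wx":0.72,"wy":0,"wz":0,"gripper":0.1},{"tx":0,"ty":-13,"tz":-13.3,"wx":0.84,"wy":0,"wz":0,"gripper":0.1},{"tx":0,"ty":-15,"tz":-15.3,"wx":0.96,"wy":0,"wz":0,"gripper":0.1}]'
python3 - <<'E'
from h import *
p,j=grip(0.836); go([*p,135],j)
E
```

```text
time: 12.45
tool_pos: [465.6, -161.0, 177.5]
tcp_rot: [-2.768, 1.567, 2.693]
contact_force: [-0.5, 0.6, -0.4]
grip_width: 44.2
t 12.45 pos [ 465.6 -161.   177.5] F [-0.54  0.56 -0.39] w 44.2 jaw yaw -0.8218 q [-0.49  0.3   1.63 -0.    1.21  0.33]
shift cm [ 4.25 -1.95  0.51] turn [ 0.319 -0.004  0.002]
```

```bash
python3 -m creep '[{"tx":0,"ty":-1,"tz":0.2,"wx":0.12,"wy":0,"wz":0,"gripper":0.1},{"tx":0,"ty":-1.8,"tz":0.4,"wx":0.24,"wy":0,"wz":0,"gripper":0.1},{"tx":0,"ty":-1.8,"tz":0.4,"wx":0.319,"wy":0,"wz":0,"gripper":0.1},{"tx":0,"ty":-1.8,"tz":0.4,"wx":0.319,"wy":0,"wz":0,"gripper":0.1},{"tx":0,"ty":-1.8,"tz":0.4,"wx":0.319,"wy":0,"wz":0,"gripper":0.1}]'
python3 - <<'E'
from h import *
p,j=grip(0.836); go([*p,44],j)
w=cam('wrist','w8.png'); s=cam('side')
cv2.imwrite('pics/s8c.png',cv2.resize(s['frame'][120:290,280:440],None,fx=4,fy=3.5,interpolation=cv2.INTER_CUBIC)[...,::-1])
P=cloud(w).reshape(-1,3);k=(np.hypot(P[:,0]-p[0],P[:,1]-p[1])<30)&(P[:,2]>75)&(P[:,2]<130); print(k.sum(),np.percentile(P[k],[2,50,98],axis=0).round(1) if k.sum() else 0)
P=cloud(s).reshape(-1,3);k=(np.hypot(P[:,0]-p[0],P[:,1]-p[1])<30)&(P[:,2]>75)&(P[:,2]<130); print(k.sum(),np.percentile(P[k],[2,50,98],axis=0).round(1) if k.sum() else 0)
E
```

```text
time: 12.87
tool_pos: [456.8, -175.6, 178.1]
tcp_rot: [-2.528, 1.568, 2.622]
contact_force: [-0.3, -0.1, 0.5]
grip_width: 41.7
t 12.87 pos [ 456.8 -175.6  178.1] F [-0.33 -0.08  0.52] w 41.7 jaw yaw -1.1327 q [-0.52  0.29  1.64 -0.    1.21  0.61]
shift cm [13.41 -0.27  0.15] turn [ 0.008 -0.002  0.002]
1089 [[ 446.7 -187.3   78.1]
 [ 459.5 -176.4  125. ]
 [ 465.7 -167.7  127.2]]
184 [[ 444.1 -185.4   76.4]
 [ 454.8 -169.9  106. ]
 [ 464.5 -164.7  128.5]]
```

View pics/w8.png

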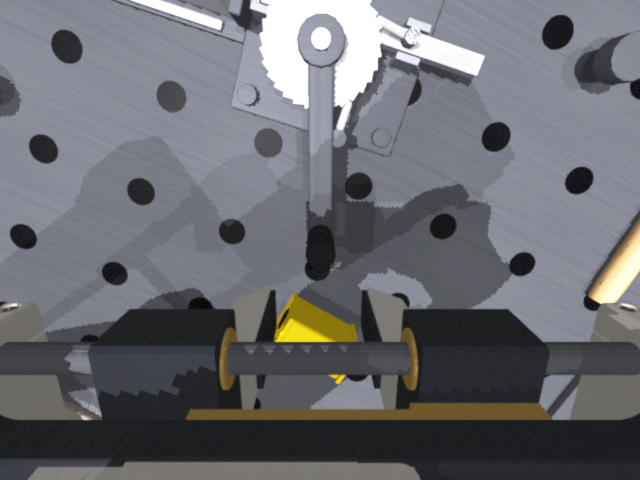

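View pics/s8c.png

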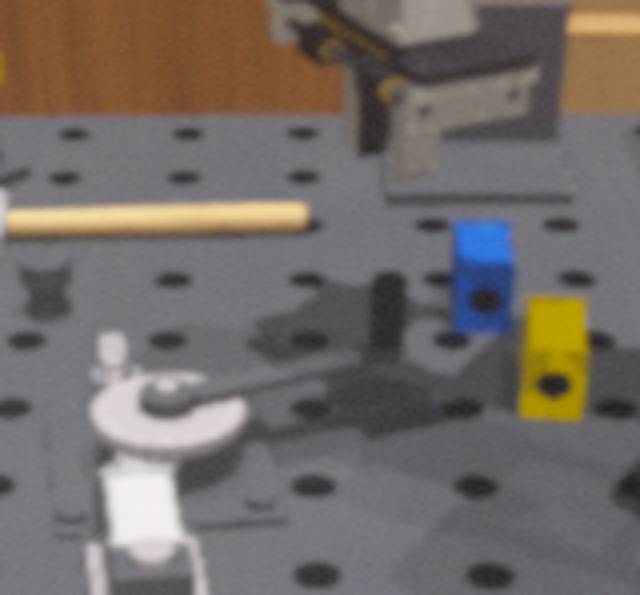

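The grip at (320,240) and the lever lie on the jaws' centreline, fingers open 42 mm. I descend around the grip to tip height ≈78 mm, above the bar.

```bash
python3 -m creep '[{"tx":4,"ty":-0.1,"tz":0.1,"wx":0,"wy":0,"wz":0,"gripper":0.1},{"tx":7,"ty":-0.1,"tz":0.1,"wx":0,"wy":0,"wz":0,"gripper":0.1},{"tx":10,"ty":-0.1,"tz":0.1,"wx":0,"wy":0,"wz":0,"gripper":0.1},{"tx":12.5,"ty":-0.1,"tz":0.1,"wx":0,"wy":0,"wz":0,"gripper":0.1},{"tx":13.4,"ty":-0.1,"tz":0.1,"wx":0,"wy":0,"wz":0,"gripper":0.1},{"tx":13.4,"ty":-0.1,"tz":0.1,"wx":0,"wy":0,"wz":0,"gripper":0.1}]'
python3 - <<'E'
from h import *
p,j=grip(0.836); go([*p,44],j); print(lev(get_obs()['tool_pos']))
def rows(a0,a1,n):
    "rows from current ideal pose (grip a0) along arc to a1, in tool axes"
    p0,j0=grip(a0); z=np.array([np.cos(j0),np.sin(j0),0]); x=np.array([0,0,-1.]); y=np.cross(z,x)
    for i in range(1,n+1):
        a=a0+(a1-a0)*i/n; p,_=grip(a); d=np.array([*(p-p0),0])/10; print('a %.3f ty %.2f tz %.2f wx %.3f'%(a,d@y,d@z,-(a-a0)))
rows(0.836,0.0,8)
E
```

```text
time: 13.47
tool_pos: [455.7, -176.1, 43.4]
tcp_rot: [-2.521, 1.566, 2.629]
contact_force: [-0.1, -0.3, 0.6]
grip_width: 41.3
t 13.47 pos [ 455.7 -176.1   43.4] F [-0.07 -0.3   0.6 ] w 41.3 jaw yaw -1.1334 q [-0.53  0.46  1.81 -0.    0.87  0.61]
shift cm [-0.06 -0.16  0.12] turn [ 0.007 -0.004  0.003]
(np.float64(0.827909087682535), np.float64(148.37315596741522))
a 0.731 ty 0.08 tz -1.56 wx 0.105
a 0.627 ty 0.33 tz -3.11 wx 0.209
a 0.522 ty 0.73 tz -4.63 wx 0.314
a 0.418 ty 1.29 tz -6.09 wx 0.418
a 0.314 ty 2.00 tz -7.49 wx 0.522
a 0.209 ty 2.85 tz -8.80 wx 0.627
a 0.105 ty 3.84 tz -10.02 wx 0.731
a 0.000 ty 4.94 tz -11.13 wx 0.836
```

```bash
python3 -m creep '[{"tx":0,"ty":0.08,"tz":-1.56,"wx":0.105,"wy":0,"wz":0,"gripper":0.1},{"tx":0,"ty":0.33,"tz":-3.11,"wx":0.209,"wy":0,"wz":0,"gripper":0.1},{"tx":0,"ty":0.73,"tz":-4.63,"wx":0.314,"wy":0,"wz":0,"gripper":0.1},{"tx":0,"ty":1.29,"tz":-6.09,"wx":0.418,"wy":0,"wz":0,"gripper":0.1}]'
python3 - <<'E'
from h import *
o=get_obs();print(lev(o['tool_pos']),o['contact_force'])
w=cam('wrist','w9.png')
E
```

```text
time: 13.8
tool_pos: [443.9, -116.6, 47.1]
tcp_rot: [1.009, 1.568, -0.548]
contact_force: [0.9, -1.0, -1.1]
grip_width: 41.4
(np.float64(0.4141397792697244), np.float64(147.13663546564788)) [ 0.85966351 -0.95422822 -1.09209859]
```

View pics/w9.png

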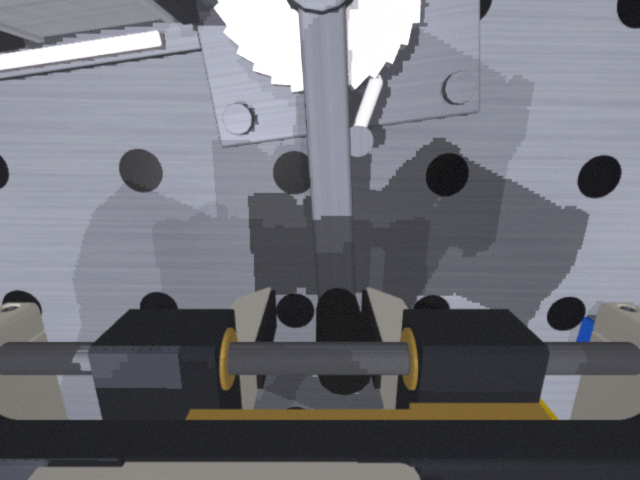

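The grip at (342,340) rides on the right-hand finger, so the lever follows. I carry on to the rest stop.

```bash
cat >> h.py <<'E'
def rows(a0,al):
    p0,j0=grip(a0); z=np.array([np.cos(j0),np.sin(j0),0]); x=np.array([0,0,-1.]); y=np.cross(z,x)
    for a in al:
        p,_=grip(a); d=np.array([*(p-p0),0])/10; print('a %.3f ty %.2f tz %.2f wx %.3f'%(a,d@y,d@z,-(a-a0)))
E
python3 -c "
from h import *
rows(0.418,[.318,.218,.118,.04,-.02,-.05])"
```

```text
a 0.318 ty 0.07 tz -1.50 wx 0.100
a 0.218 ty 0.30 tz -2.98 wx 0.200
a 0.118 ty 0.67 tz -4.43 wx 0.300
a 0.040 ty 1.06 tz -5.54 wx 0.378
a -0.020 ty 1.42 tz -6.36 wx 0.438
a -0.050 ty 1.61 tz -6.77 wx 0.468
```

```bash
python3 -m creep '[{"tx":0,"ty":0.07,"tz":-1.5,"wx":0.1,"wy":0,"wz":0,"gripper":0.1},{"tx":0,"ty":0.3,"tz":-2.98,"wx":0.2,"wy":0,"wz":0,"gripper":0.1},{"tx":0,"ty":0.67,"tz":-4.43,"wx":0.3,"wy":0,"wz":0,"gripper":0.1},{"tx":0,"ty":1.06,"tz":-5.54,"wx":0.378,"wy":0,"wz":0,"gripper":0.1},{"tx":0,"ty":1.42,"tz":-6.36,"wx":0.438,"wy":0,"wz":0,"gripper":0.1},{"tx":0,"ty":1.42,"tz":-6.36,"wx":0.438,"wy":0,"wz":0,"gripper":0.1}]'
python3 - <<'E'
from h import *
o=get_obs();print(lev(o['tool_pos']),o['contact_force'],o['tool_pos'])
rows(-.02,[.08,.18,.28,.38,.48,.58,.68,.78]); rows(.78,[.88,.96,1.02,1.06,1.1,1.13,1.16])
E
```

```text
time: 14.35
tool_pos: [457.8, -52.2, 47.0]
tcp_rot: [1.749, 1.568, -0.24]
contact_force: [0.0, 0.8, -0.5]
grip_width: 41.4
(np.float64(-0.03699708194617646), np.float64(147.37514701334123)) [ 0.04516057  0.77197092 -0.48273849] [457.81925522 -52.19434908  46.96343966]
a 0.080 ty 0.07 tz 1.50 wx -0.100
a 0.180 ty 0.30 tz 2.98 wx -0.200
a 0.280 ty 0.67 tz 4.43 wx -0.300
a 0.380 ty 1.18 tz 5.84 wx -0.400
a 0.480 ty 1.84 tz 7.19 wx -0.500
a 0.580 ty 2.62 tz 8.47 wx -0.600
a 0.680 ty 3.53 tz 9.66 wx -0.700
a 0.780 ty 4.55 tz 10.76 wx -0.800
a 0.880 ty 0.07 tz 1.50 wx -0.100
a 0.960 ty 0.24 tz 2.69 wx -0.180
a 1.020 ty 0.43 tz 3.57 wx -0.240
a 1.060 ty 0.58 tz 4.15 wx -0.280
a 1.100 ty 0.76 tz 4.72 wx -0.320
a 1.130 ty 0.91 tz 5.14 wx -0.350
a 1.160 ty 1.07 tz 5.56 wx -0.380
```

Near the rest stop now. First working stroke: it should be mostly free, since ≈15 mm of gap is about 5 notches.

```bash
python3 -m creep '[{"tx":0,"ty":0.07,"tz":1.5,"wx":-0.1,"wy":0,"wz":0,"gripper":0.1},{"tx":0,"ty":0.3,"tz":2.98,"wx":-0.2,"wy":0,"wz":0,"gripper":0.1},{"tx":0,"ty":0.67,"tz":4.43,"wx":-0.3,"wy":0,"wz":0,"gripper":0.1},{"tx":0,"ty":1.18,"tz":5.84,"wx":-0.4,"wy":0,"wz":0,"gripper":0.1},{"tx":0,"ty":1.84,"tz":7.19,"wx":-0.5,"wy":0,"wz":0,"gripper":0.1},{"tx":0,"ty":2.62,"tz":8.47,"wx":-0.6,"wy":0,"wz":0,"gripper":0.1},{"tx":0,"ty":3.53,"tz":9.66,"wx":-0.7,"wy":0,"wz":0,"gripper":0.1},{"tx":0,"ty":4.55,"tz":10.76,"wx":-0.8,"wy":0,"wz":0,"gripper":0.1}]'
cat > st.py <<'E'
from h import *
o=get_obs(); a,r=lev(o['tool_pos']); R=Ro.from_euler('xyz',o['tcp_rot']).as_matrix(); F=o['contact_force']
b=a-.55; t=toW([np.sin(b),-np.cos(b)])-O
print('t %.2f a %.3f r %.1f z %.1f w %.1f'%(o['time'],a,r,o['tool_pos'][2],o['grip_width']),'F tool',(F@R).round(2),'push back tangential %.2f'%(-(F[:2]@t)),'jaw err',round(np.arctan2(R[1,2],R[0,2])-grip(a)[1],3))
E
python3 st.py
```

```text
time: 15.02
tool_pos: [453.7, -170.9, 46.4]
tcp_rot: [0.957, 1.57, -0.225]
contact_force: [-0.6, 2.9, 0.5]
grip_width: 41.1
t 15.02 a 0.790 r 148.1 z 46.4 w 41.1 F tool [-0.46  0.52 -2.87] push back tangential 2.87 jaw err 0.004
```

```bash
python3 -m creep '[{"tx":0,"ty":0.02,"tz":0.75,"wx":-0.05,"wy":0,"wz":0,"gripper":0.1},{"tx":0,"ty":0.07,"tz":1.5,"wx":-0.1,"wy":0,"wz":0,"gripper":0.1},{"tx":0,"ty":0.15,"tz":2.1,"wx":-0.14,"wy":0,"wz":0,"gripper":0.1},{"tx":0,"ty":0.24,"tz":2.69,"wx":-0.18,"wy":0,"wz":0,"gripper":0.1},{"tx":0,"ty":0.24,"tz":2.69,"wx":-0.18,"wy":0,"wz":0,"gripper":0.1}]'; python3 st.py
```

```text
time: 15.43
tool_pos: [466.8, -195.5, 46.4]
tcp_rot: [0.342, 1.569, -0.665]
contact_force: [0.5, 0.1, -0.5]
grip_width: 41.1
t 15.43 a 0.979 r 147.9 z 46.4 w 41.1 F tool [0.52 0.45 0.2 ] push back tangential -0.21 jaw err -0.009
```

```bash
python3 - <<'E'
from h import *
w=cam('wrist','w10.png'); s=cam('side')
cv2.imwrite('pics/s10c.png',cv2.resize(s['frame'][180:335,270:430],None,fx=4,fy=3.9,interpolation=cv2.INTER_CUBIC)[...,::-1])
t=cam('top'); cv2.imwrite('pics/t10c.png',cv2.resize(t['frame'][180:320,210:420],None,fx=3.6,fy=3.6,interpolation=cv2.INTER_CUBIC)[...,::-1])
E
python3 st.py
```

```text
t 15.58 a 0.967 r 147.8 z 46.0 w 41.1 F tool [ 0.8   0.19 -0.71] push back tangential 0.71 jaw err -0.001
```

View pics/w10.png

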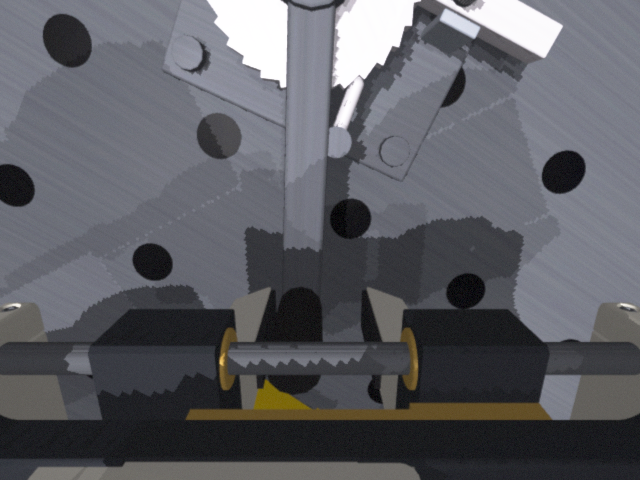

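View pics/t10c.png

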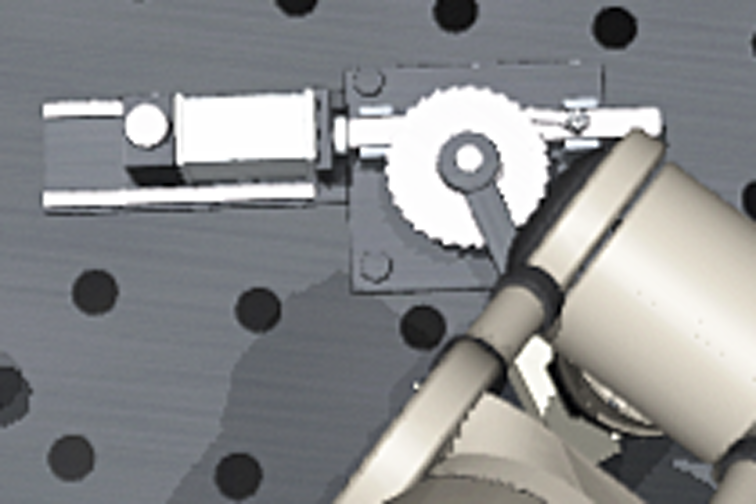

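View pics/s10c.png

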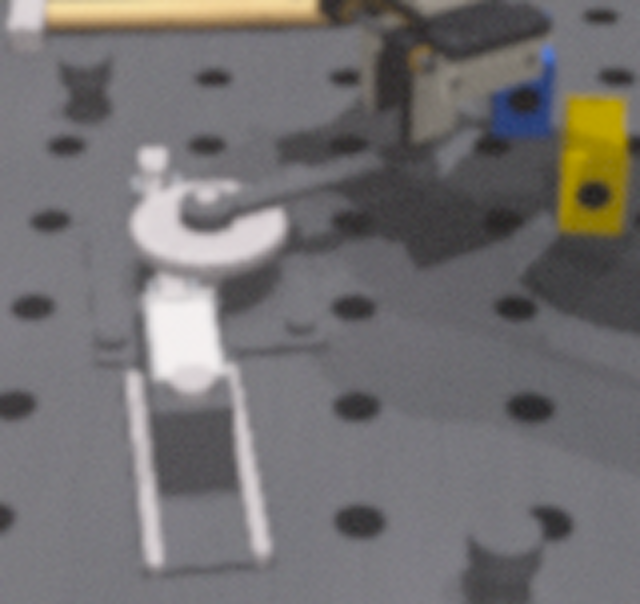

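The shoe has reached the section and pushes it: tube (245,125) next to the stop (147,130) in the top crop. The grip rides on the left finger. I finish the stroke in small steps and watch the force.

```bash
python3 -m creep '[{"tx":0,"ty":0.02,"tz":0.6,"wx":-0.04,"wy":0,"wz":0,"gripper":0.1},{"tx":0,"ty":0.05,"tz":1.2,"wx":-0.08,"wy":0,"wz":0,"gripper":0.1}]'; python3 st.py
python3 -m creep '[{"tx":0,"ty":0.02,"tz":0.4,"wx":-0.03,"wy":0,"wz":0,"gripper":0.1},{"tx":0,"ty":0.04,"tz":0.8,"wx":-0.05,"wy":0,"wz":0,"gripper":0.1}]'; python3 st.py
```

```text
time: 15.75
tool_pos: [472.2, -203.0, 45.8]
tcp_rot: [-2.769, 1.57, 2.586]
contact_force: [-1.8, 1.8, -0.1]
grip_width: 41.5
t 15.75 a 1.042 r 147.7 z 45.8 w 41.5 F tool [ 0.05 -0.36 -2.48] push back tangential 2.48 jaw err 0.007
time: 15.92
tool_pos: [477.2, -209.4, 45.6]
tcp_rot: [-2.667, 1.569, 2.737]
contact_force: [-2.3, 1.1, 1.5]
grip_width: 41.4
t 15.92 a 1.097 r 147.7 z 45.6 w 41.4 F tool [-1.47 -1.07 -2.29] push back tangential 2.29 jaw err 0.001
```

```bash
python3 -m creep '[{"tx":0,"ty":0.02,"tz":0.3,"wx":-0.02,"wy":0,"wz":0,"gripper":0.1},{"tx":0,"ty":0.03,"tz":0.5,"wx":-0.03,"wy":0,"wz":0,"gripper":0.1}]'; python3 st.py
python3 -m creep '[{"tx":0,"ty":0.01,"tz":0.2,"wx":-0.01,"wy":0,"wz":0,"gripper":0.1},{"tx":0,"ty":0.01,"tz":0.2,"wx":-0.01,"wy":0,"wz":0,"gripper":0.1}]'; python3 st.py; python3 -c "
from h import *
rows(1.15,[1.06,.96,.86,.76,.66,.56,.46,.36]);rows(.36,[.26,.16,.08,.02,-.03,-.07])"
```

```text
time: 16.08
tool_pos: [480.9, -213.3, 45.5]
tcp_rot: [-2.578, 1.57, 2.856]
contact_force: [-3.3, 1.8, 1.3]
grip_width: 41.6
t 16.08 a 1.133 r 147.4 z 45.5 w 41.6 F tool [-1.32 -1.24 -3.53] push back tangential 3.54 jaw err -0.006
time: 16.25
tool_pos: [482.6, -215.0, 45.4]
tcp_rot: [-2.172, 1.57, -3.013]
contact_force: [-2.3, 0.3, 0.6]
grip_width: 41.2
t 16.25 a 1.149 r 147.2 z 45.4 w 41.2 F tool [-0.57 -1.52 -1.78] push back tangential 1.80 jaw err -0.013
a 1.060 ty 0.06 tz -1.35 wx 0.090
a 0.960 ty 0.27 tz -2.83 wx 0.190
a 0.860 ty 0.63 tz -4.29 wx 0.290
a 0.760 ty 1.13 tz -5.70 wx 0.390
a 0.660 ty 1.77 tz -7.06 wx 0.490
a 0.560 ty 2.54 tz -8.35 wx 0.590
a 0.460 ty 3.43 tz -9.55 wx 0.690
a 0.360 ty 4.44 tz -10.66 wx 0.790
a 0.260 ty 0.07 tz -1.50 wx 0.100
a 0.160 ty 0.30 tz -2.98 wx 0.200
a 0.080 ty 0.58 tz -4.15 wx 0.280
a 0.020 ty 0.86 tz -5.00 wx 0.340
a -0.030 ty 1.13 tz -5.70 wx 0.390
a -0.070 ty 1.37 tz -6.25 wx 0.430
```

No firm rise yet (≈2–3 N, noisy). The lever is near the far end, so I return it.

```bash
python3 -m creep '[{"tx":0,"ty":-0.1,"tz":-1.35,"wx":0.09,"wy":0,"wz":0,"gripper":0.1},{"tx":0,"ty":0.1,"tz":-2.83,"wx":0.19,"wy":0,"wz":0,"gripper":0.1},{"tx":0,"ty":0.46,"tz":-4.29,"wx":0.29,"wy":0,"wz":0,"gripper":0.1},{"tx":0,"ty":0.96,"tz":-5.7,"wx":0.39,"wy":0,"wz":0,"gripper":0.1},{"tx":0,"ty":1.6,"tz":-7.06,"wx":0.49,"wy":0,"wz":0,"gripper":0.1},{"tx":0,"ty":2.4,"tz":-8.35,"wx":0.59,"wy":0,"wz":0,"gripper":0.1},{"tx":0,"ty":3.28,"tz":-9.55,"wx":0.69,"wy":0,"wz":0,"gripper":0.1},{"tx":0,"ty":4.29,"tz":-10.66,"wx":0.79,"wy":0,"wz":0,"gripper":0.1}]'; python3 st.py
python3 -m creep '[{"tx":0,"ty":0.07,"tz":-1.5,"wx":0.1,"wy":0,"wz":0,"gripper":0.1},{"tx":0,"ty":0.3,"tz":-2.98,"wx":0.2,"wy":0,"wz":0,"gripper":0.1},{"tx":0,"ty":0.58,"tz":-4.15,"wx":0.28,"wy":0,"wz":0,"gripper":0.1},{"tx":0,"ty":0.86,"tz":-5.0,"wx":0.34,"wy":0,"wz":0,"gripper":0.1},{"tx":0,"ty":1.0,"tz":-5.35,"wx":0.365,"wy":0,"wz":0,"gripper":0.1},{"tx":0,"ty":1.0,"tz":-5.35,"wx":0.365,"wy":0,"wz":0,"gripper":0.1}]'; python3 st.py
python3 -m creep '[{"tx":0,"ty":0.06,"tz":-0.2,"wx":0.02,"wy":0,"wz":0,"gripper":0.1},{"tx":0,"ty":0.06,"tz":-0.2,"wx":0.02,"wy":0,"wz":0,"gripper":0.1}]'; python3 st.py
```

```text
time: 16.92
tool_pos: [444.0, -106.5, 45.8]
tcp_rot: [1.156, 1.569, -0.481]
contact_force: [0.9, -1.1, -0.4]
grip_width: 41.1
t 16.92 a 0.346 r 147.2 z 45.8 w 41.1 F tool [0.45 0.97 1.05] push back tangential -1.06 jaw err -0.006
time: 17.42
tool_pos: [457.7, -53.4, 45.8]
tcp_rot: [1.807, 1.569, -0.189]
contact_force: [-0.2, 0.1, 0.4]
grip_width: 41.4
t 17.42 a -0.030 r 147.0 z 45.8 w 41.4 F tool [-0.41 -0.2  -0.04] push back tangential 0.04 jaw err 0.01
time: 17.58
tool_pos: [458.6, -52.5, 45.6]
tcp_rot: [1.759, 1.57, -0.258]
contact_force: [-0.1, 0.4, 0.1]
grip_width: 41.2
t 17.58 a -0.037 r 146.5 z 45.6 w 41.2 F tool [-0.13 -0.29 -0.28] push back tangential 0.28 jaw err -0.003
```

Run:
```python
from h import *
t=cam('top'); cv2.imwrite('pics/t11c.png',cv2.resize(t['frame'][180:320,210:420],None,fx=3.6,fy=3.6,interpolation=cv2.INTER_CUBIC)[...,::-1])
rows(-.045,[.055,.155,.255]); rows(.255,[.33,.40,.47])
```

```text
a 0.055 ty 0.07 tz 1.50 wx -0.100
a 0.155 ty 0.30 tz 2.98 wx -0.200
a 0.255 ty 0.67 tz 4.43 wx -0.300
a 0.330 ty 0.04 tz 1.12 wx -0.075
a 0.400 ty 0.16 tz 2.17 wx -0.145
a 0.470 ty 0.35 tz 3.20 wx -0.215
```

View pics/t11c.png

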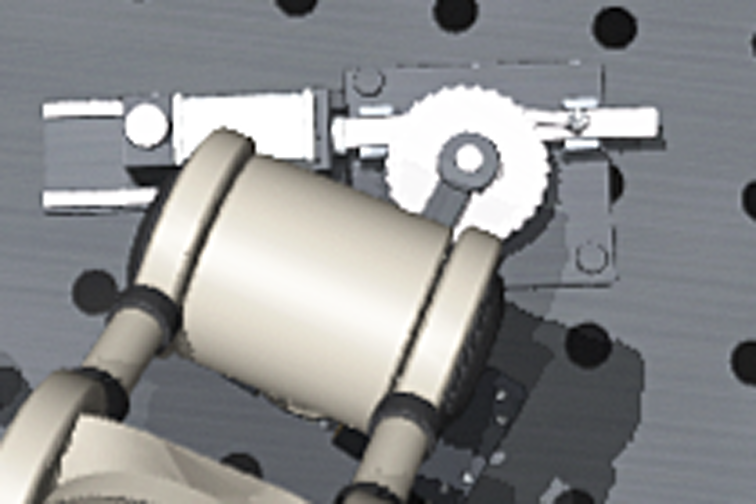

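The section is now almost at the stop, tube end (173,125) against stop (147,120). In the second stroke I feel for the force rise in small steps.

```bash
python3 -m creep '[{"tx":0,"ty":0.07,"tz":1.5,"wx":-0.1,"wy":0,"wz":0,"gripper":0.1},{"tx":0,"ty":0.18,"tz":2.2,"wx":-0.15,"wy":0,"wz":0,"gripper":0.1},{"tx":0,"ty":0.18,"tz":2.2,"wx":-0.15,"wy":0,"wz":0,"gripper":0.1}]'>/dev/null; python3 st.py
python3 -m creep '[{"tx":0,"ty":0.02,"tz":0.7,"wx":-0.05,"wy":0,"wz":0,"gripper":0.1},{"tx":0,"ty":0.02,"tz":0.7,"wx":-0.05,"wy":0,"wz":0,"gripper":0.1}]'>/dev/null; python3 st.py
python3 -m creep '[{"tx":0,"ty":0.02,"tz":0.7,"wx":-0.05,"wy":0,"wz":0,"gripper":0.1},{"tx":0,"ty":0.02,"tz":0.7,"wx":-0.05,"wy":0,"wz":0,"gripper":0.1}]'>/dev/null; python3 st.py
python3 -m creep '[{"tx":0,"ty":0.02,"tz":0.7,"wx":-0.05,"wy":0,"wz":0,"gripper":0.1},{"tx":0,"ty":0.02,"tz":0.7,"wx":-0.05,"wy":0,"wz":0,"gripper":0.1}]'>/dev/null; python3 st.py
```

```text
t 17.88 a 0.122 r 146.8 z 45.5 w 41.2 F tool [ 0.02  0.75 -0.41] push back tangential 0.40 jaw err -0.011
t 18.05 a 0.165 r 146.7 z 45.6 w 41.3 F tool [-0.45  0.22 -0.3 ] push back tangential 0.30 jaw err -0.006
t 18.22 a 0.212 r 146.6 z 45.6 w 41.1 F tool [ 0.3  -0.23 -0.48] push back tangential 0.49 jaw err -0.003
t 18.38 a 0.258 r 146.6 z 45.6 w 41.4 F tool [-0.59 -0.41  0.11] push back tangential -0.11 jaw err 0.0
```

```bash
python3 - <<'E'
from h import *
w=cam('wrist','w12.png')
E
python3 st.py
```

```text
t 18.43 a 0.256 r 146.7 z 45.5 w 41.2 F tool [-0.38 -0.74 -0.3 ] push back tangential 0.29 jaw err 0.0
```

View pics/w12.png

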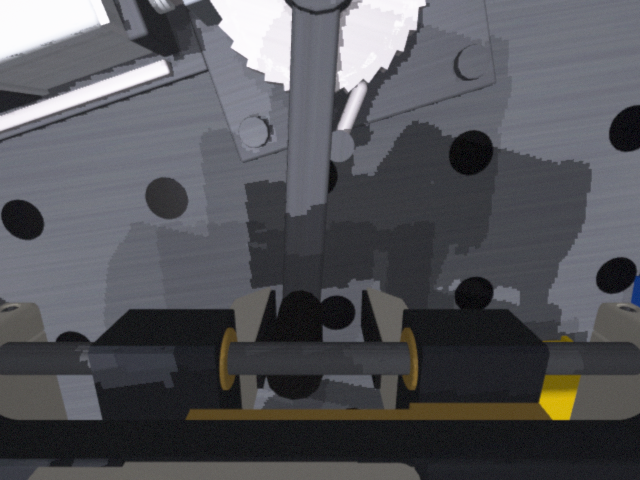

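The grip at (297,340) still follows the left finger. I go on in small steps, reading the force while moving.

```bash
python3 -m creep '[{"tx":0,"ty":0.01,"tz":0.4,"wx":-0.027,"wy":0,"wz":0,"gripper":0.1},{"tx":0,"ty":0.02,"tz":0.8,"wx":-0.054,"wy":0,"wz":0,"gripper":0.1}]'>/dev/null; python3 st.py
python3 -m creep '[{"tx":0,"ty":0,"tz":0.4,"wx":-0.027,"wy":0,"wz":0,"gripper":0.1},{"tx":0,"ty":0.0,"tz":0.6,"wx":-0.04,"wy":0,"wz":0,"gripper":0.1}]'>/dev/null; python3 st.py
python3 -m creep '[{"tx":0,"ty":0,"tz":0.4,"wx":-0.027,"wy":0,"wz":0,"gripper":0.1},{"tx":0,"ty":0.0,"tz":0.6,"wx":-0.04,"wy":0,"wz":0,"gripper":0.1}]'>/dev/null; python3 st.py
```

```text
t 18.60 a 0.306 r 146.8 z 45.5 w 41.0 F tool [ 0.02  1.19 -2.22] push back tangential 2.23 jaw err 0.007
t 18.77 a 0.348 r 146.8 z 45.5 w 41.4 F tool [-0.35  1.66 -2.75] push back tangential 2.75 jaw err 0.004
t 18.93 a 0.390 r 146.9 z 45.5 w 41.2 F tool [ 0.8   1.27 -4.18] push back tangential 4.18 jaw err 0.003
```

```bash
for i in 1; do python3 -m creep '[{"tx":0,"ty":0,"tz":0.3,"wx":-0.02,"wy":0,"wz":0,"gripper":0.1},{"tx":0,"ty":0.0,"tz":0.4,"wx":-0.027,"wy":0,"wz":0,"gripper":0.1}]'>/dev/null; done; python3 st.py
python3 -m creep '[{"tx":0,"ty":0,"tz":0.0,"wx":0,"wy":0,"wz":0,"gripper":0.1}]'>/dev/null; python3 st.py
python3 -m creep '[{"tx":0,"ty":0,"tz":0.0,"wx":0,"wy":0,"wz":0,"gripper":0.1}]'>/dev/null; python3 st.py
```

```text
t 19.10 a 0.418 r 146.9 z 45.5 w 41.4 F tool [-0.38  0.72 -3.  ] push back tangential 3.00 jaw err 0.002
t 19.18 a 0.419 r 146.9 z 45.5 w 41.0 F tool [-0.92  1.63 -2.37] push back tangential 2.37 jaw err 0.001
t 19.27 a 0.419 r 147.0 z 45.5 w 41.4 F tool [-0.04  1.63 -2.41] push back tangential 2.41 jaw err 0.001
```

```bash
python3 -m creep '[{"tx":0,"ty":0,"tz":0.3,"wx":-0.02,"wy":0,"wz":0,"gripper":0.1},{"tx":0,"ty":0.01,"tz":0.6,"wx":-0.04,"wy":0,"wz":0,"gripper":0.1}]'>/dev/null; python3 st.py
python3 -m creep '[{"tx":0,"ty":0,"tz":0.3,"wx":-0.02,"wy":0,"wz":0,"gripper":0.1}]'>/dev/null; python3 st.py
python3 -m creep '[{"tx":0,"ty":0,"tz":0.3,"wx":-0.02,"wy":0,"wz":0,"gripper":0.1}]'>/dev/null; python3 st.py
python3 -m creep '[{"tx":0,"ty":0,"tz":0.0,"wx":0,"wy":0,"wz":0,"gripper":0.1}]'>/dev/null; python3 st.py
```

```text
t 19.43 a 0.458 r 147.0 z 45.5 w 41.3 F tool [-0.4   2.38 -4.03] push back tangential 4.04 jaw err 0.004
t 19.52 a 0.479 r 147.0 z 45.5 w 41.1 F tool [ 0.68  3.55 -3.35] push back tangential 3.35 jaw err 0.003
t 19.60 a 0.499 r 147.0 z 45.5 w 41.3 F tool [ 0.7   2.33 -4.46] push back tangential 4.47 jaw err 0.002
t 19.68 a 0.502 r 147.1 z 45.5 w 41.2 F tool [ 0.69  1.67 -1.76] push back tangential 1.76 jaw err -0.001
```

```bash
python3 -m creep '[{"tx":0,"ty":0,"tz":0.3,"wx":-0.02,"wy":0,"wz":0,"gripper":0.1},{"tx":0,"ty":0.01,"tz":0.6,"wx":-0.04,"wy":0,"wz":0,"gripper":0.1}]'>/dev/null; python3 st.py
python3 -m creep '[{"tx":0,"ty":0,"tz":0.3,"wx":-0.02,"wy":0,"wz":0,"gripper":0.1}]'>/dev/null; python3 st.py
python3 -m creep '[{"tx":0,"ty":0,"tz":0.3,"wx":-0.02,"wy":0,"wz":0,"gripper":0.1}]'>/dev/null; python3 st.py
python3 -m creep '[{"tx":0,"ty":0,"tz":0.3,"wx":-0.02,"wy":0,"wz":0,"gripper":0.1}]'>/dev/null; python3 st.py
```

```text
t 19.85 a 0.538 r 147.1 z 45.5 w 41.3 F tool [ 0.42  3.67 -4.25] push back tangential 4.26 jaw err 0.003
t 19.93 a 0.559 r 147.1 z 45.5 w 41.0 F tool [ 1.23  3.23 -4.69] push back tangential 4.69 jaw err 0.002
t 20.02 a 0.579 r 147.1 z 45.5 w 41.1 F tool [-1.03  3.9  -4.47] push back tangential 4.47 jaw err 0.002
t 20.10 a 0.599 r 147.1 z 45.5 w 41.3 F tool [-0.18  3.02 -5.04] push back tangential 5.05 jaw err 0.002
```

```bash
python3 -m creep '[{"tx":0,"ty":0,"tz":0.3,"wx":-0.02,"wy":0,"wz":0,"gripper":0.1},{"tx":0,"ty":0.01,"tz":0.6,"wx":-0.04,"wy":0,"wz":0,"gripper":0.1}]'>/dev/null; python3 st.py
python3 -m creep '[{"tx":0,"ty":0,"tz":0.3,"wx":-0.02,"wy":0,"wz":0,"gripper":0.1}]'>/dev/null; python3 st.py
python3 -m creep '[{"tx":0,"ty":0,"tz":0.3,"wx":-0.02,"wy":0,"wz":0,"gripper":0.1}]'>/dev/null; python3 st.py
python3 -m creep '[{"tx":0,"ty":0,"tz":0.3,"wx":-0.02,"wy":0,"wz":0,"gripper":0.1}]'>/dev/null; python3 st.py
```

```text
t 20.27 a 0.639 r 147.1 z 45.5 w 41.5 F tool [-0.6   4.35 -5.48] push back tangential 5.48 jaw err 0.002
t 20.35 a 0.659 r 147.1 z 45.5 w 41.5 F tool [-0.43  4.98 -4.96] push back tangential 4.97 jaw err 0.002
t 20.43 a 0.679 r 147.1 z 45.5 w 41.7 F tool [-0.08  5.09 -5.76] push back tangential 5.77 jaw err 0.002
t 20.52 a 0.699 r 147.1 z 45.5 w 41.7 F tool [-0.13  4.64 -5.75] push back tangential 5.76 jaw err 0.002
```

```bash
python3 -m creep '[{"tx":0,"ty":0,"tz":0.3,"wx":-0.02,"wy":0,"wz":0,"gripper":0.1},{"tx":0,"ty":0.01,"tz":0.6,"wx":-0.04,"wy":0,"wz":0,"gripper":0.1}]'>/dev/null; python3 st.py
python3 -m creep '[{"tx":0,"ty":0,"tz":0.3,"wx":-0.02,"wy":0,"wz":0,"gripper":0.1}]'>/dev/null; python3 st.py
python3 -m creep '[{"tx":0,"ty":0,"tz":0.2,"wx":-0.013,"wy":0,"wz":0,"gripper":0.1}]'>/dev/null; python3 st.py
```

```text
t 20.68 a 0.739 r 147.2 z 45.5 w 41.4 F tool [-0.25  5.08 -5.95] push back tangential 5.96 jaw err 0.002
t 20.77 a 0.758 r 147.2 z 45.4 w 41.4 F tool [-1.04  6.52 -5.27] push back tangential 5.28 jaw err 0.002
t 20.85 a 0.772 r 147.2 z 45.4 w 41.1 F tool [-1.38  6.37 -6.45] push back tangential 6.46 jaw err 0.001
```

The trend line reaches ≈6.2–6.6 N here (last reading 6.46), so I stop tightening. Now the return.

```bash
python3 -c "
from h import *
rows(.772,[.68,.58,.48,.38,.28,.18,.08,.02])
rows(.02,[-.03,-.05,-.07,-.09])"
```

```text
a 0.680 ty 0.06 tz -1.38 wx 0.092
a 0.580 ty 0.28 tz -2.86 wx 0.192
a 0.480 ty 0.63 tz -4.32 wx 0.292
a 0.380 ty 1.14 tz -5.73 wx 0.392
a 0.280 ty 1.78 tz -7.09 wx 0.492
a 0.180 ty 2.55 tz -8.37 wx 0.592
a 0.080 ty 3.45 tz -9.57 wx 0.692
a 0.020 ty 4.05 tz -10.25 wx 0.752
a -0.030 ty 0.02 tz -0.75 wx 0.050
a -0.050 ty 0.04 tz -1.05 wx 0.070
a -0.070 ty 0.06 tz -1.35 wx 0.090
a -0.090 ty 0.09 tz -1.65 wx 0.110
```

```bash
python3 -m creep '[{"tx":0,"ty":0.0,"tz":-1.38,"wx":0.092,"wy":0,"wz":0,"gripper":0.1},{"tx":0,"ty":0.13,"tz":-2.86,"wx":0.192,"wy":0,"wz":0,"gripper":0.1},{"tx":0,"ty":0.48,"tz":-4.32,"wx":0.292,"wy":0,"wz":0,"gripper":0.1},{"tx":0,"ty":0.99,"tz":-5.73,"wx":0.392,"wy":0,"wz":0,"gripper":0.1},{"tx":0,"ty":1.63,"tz":-7.09,"wx":0.492,"wy":0,"wz":0,"gripper":0.1},{"tx":0,"ty":2.4,"tz":-8.37,"wx":0.592,"wy":0,"wz":0,"gripper":0.1},{"tx":0,"ty":3.3,"tz":-9.57,"wx":0.692,"wy":0,"wz":0,"gripper":0.1},{"tx":0,"ty":3.9,"tz":-10.25,"wx":0.752,"wy":0,"wz":0,"gripper":0.1}]' >/dev/null; python3 st.py
python3 -m creep '[{"tx":0,"ty":0.02,"tz":-0.4,"wx":0.027,"wy":0,"wz":0,"gripper":0.1},{"tx":0,"ty":0.02,"tz":-0.75,"wx":0.05,"wy":0,"wz":0,"gripper":0.1}]' >/dev/null; python3 st.py
python3 -m creep '[{"tx":0,"ty":0.02,"tz":-0.3,"wx":0.02,"wy":0,"wz":0,"gripper":0.1}]' >/dev/null; python3 st.py
python3 -m creep '[{"tx":0,"ty":0.02,"tz":-0.2,"wx":0.013,"wy":0,"wz":0,"gripper":0.1}]' >/dev/null; python3 st.py
```

```text
t 21.52 a 0.017 r 149.5 z 45.5 w 41.3 F tool [-0.15 -1.42  0.54] push back tangential -0.54 jaw err -0.001
t 21.68 a -0.030 r 149.2 z 45.5 w 41.4 F tool [ 0.39 -0.67  1.39] push back tangential -1.39 jaw err 0.0
t 21.77 a -0.048 r 149.1 z 45.5 w 41.4 F tool [-0.34 -1.31  0.14] push back tangential -0.14 jaw err -0.001
t 21.85 a -0.061 r 148.8 z 45.4 w 41.5 F tool [-0.3  -1.01  1.11] push back tangential -1.11 jaw err -0.001
```

```bash
python3 -m creep '[{"tx":0,"ty":0.02,"tz":-0.15,"wx":0.01,"wy":0,"wz":0,"gripper":0.1}]' >/dev/null; python3 st.py
python3 -m creep '[{"tx":0,"ty":0.01,"tz":-0.15,"wx":0.01,"wy":0,"wz":0,"gripper":0.1}]' >/dev/null; python3 st.py
python3 -m creep '[{"tx":0,"ty":0.01,"tz":-0.15,"wx":0.01,"wy":0,"wz":0,"gripper":0.1}]' >/dev/null; python3 st.py
```

```text
t 21.93 a -0.063 r 148.7 z 45.4 w 41.2 F tool [-1.42  0.6  14.81] push back tangential -14.81 jaw err -0.007
t 22.02 a -0.063 r 148.6 z 45.3 w 41.4 F tool [-1.89  2.03 23.1 ] push back tangential -23.12 jaw err -0.016
t 22.10 a -0.063 r 148.4 z 45.3 w 41.4 F tool [-2.54  2.42 31.95] push back tangential -31.98 jaw err -0.026
```

The lever is hard against its rest stop (force rises, angle −0.063 constant). I back off to centre the fingers, then lift clear.

```bash
python3 -m creep '[{"tx":0,"ty":-0.05,"tz":0.8,"wx":-0.03,"wy":0,"wz":0,"gripper":0.1},{"tx":0,"ty":-0.05,"tz":1.35,"wx":-0.05,"wy":0,"wz":0,"gripper":0.1},{"tx":0,"ty":-0.05,"tz":1.35,"wx":-0.05,"wy":0,"wz":0,"gripper":0.1}]' >/dev/null; python3 st.py
python3 -c "
from h import *
cam('wrist','w13.png')"
```

```text
t 22.35 a 0.004 r 149.1 z 45.5 w 41.4 F tool [-0.26  0.44 -0.39] push back tangential 0.37 jaw err -0.046
```

View pics/w13.png

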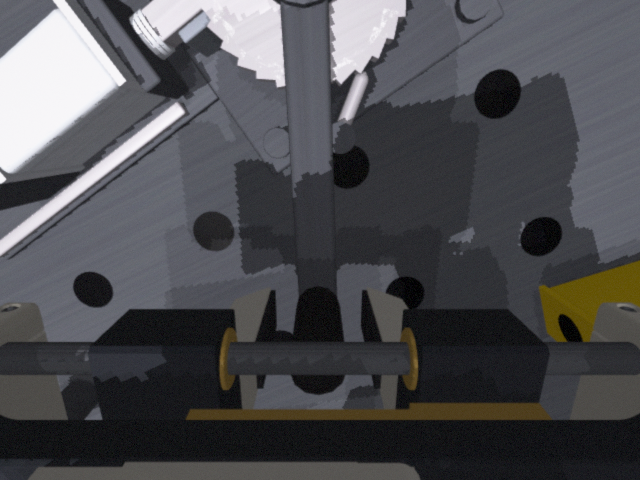

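The grip at (318,340) is free between the fingers. I lift.

```bash
python3 -m creep '[{"tx":-2,"ty":0,"tz":0,"wx":0,"wy":0,"wz":0,"gripper":0.1},{"tx":-5,"ty":0,"tz":0,"wx":0,"wy":0,"wz":0,"gripper":0.1},{"tx":-9,"ty":0,"tz":0,"wx":0,"wy":0,"wz":0,"gripper":0.1},{"tx":-13,"ty":0,"tz":0,"wx":0,"wy":0,"wz":0,"gripper":0.1},{"tx":-16,"ty":0,"tz":0,"wx":0,"wy":0,"wz":0,"gripper":0.1},{"tx":-18,"ty":-4,"tz":0,"wx":0,"wy":0,"wz":0,"gripper":0.1},{"tx":-18,"ty":-6,"tz":0,"wx":0,"wy":0,"wz":0,"gripper":0.1},{"tx":-18,"ty":-6,"tz":0,"wx":0,"wy":0,"wz":0,"gripper":0.1}]'
python3 - <<'E'
from h import *
w=cam('wrist','w14.png')
t=cam('top','t14.png'); s=cam('side'); cv2.imwrite('pics/s14c.png',cv2.resize(s['frame'][180:335,270:430],None,fx=4,fy=3.9,interpolation=cv2.INTER_CUBIC)[...,::-1])
E
```

```text
time: 23.07
tool_pos: [397.6, -28.6, 227.0]
tcp_rot: [1.849, 1.569, -0.168]
contact_force: [0.9, 0.6, -0.9]
grip_width: 41.3
```

View pics/t14.png

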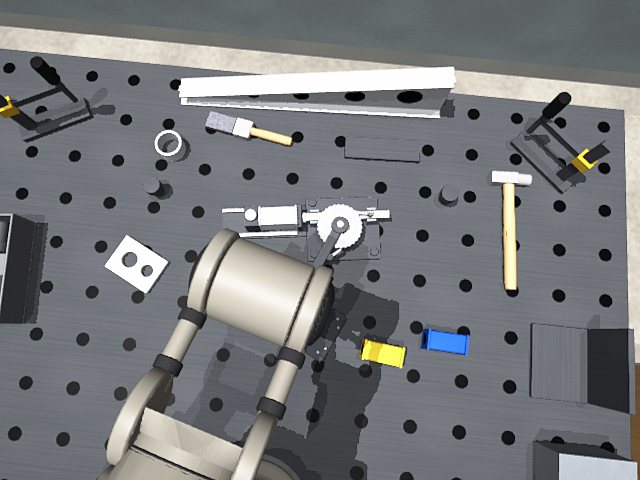

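View pics/s14c.png

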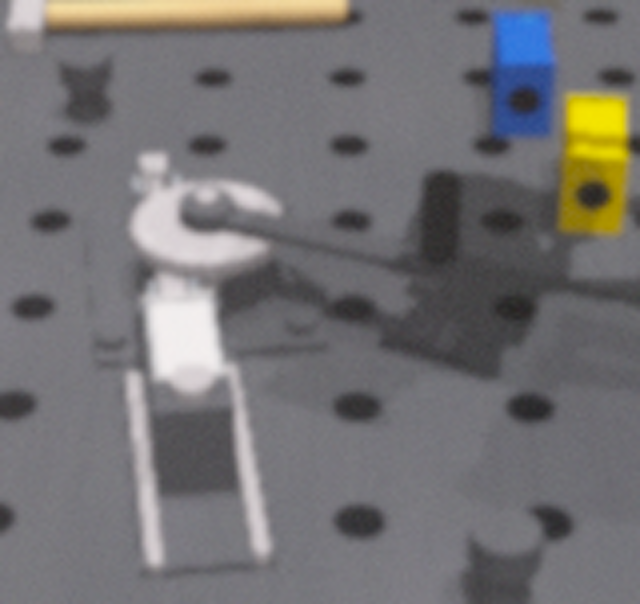

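View pics/w14.png

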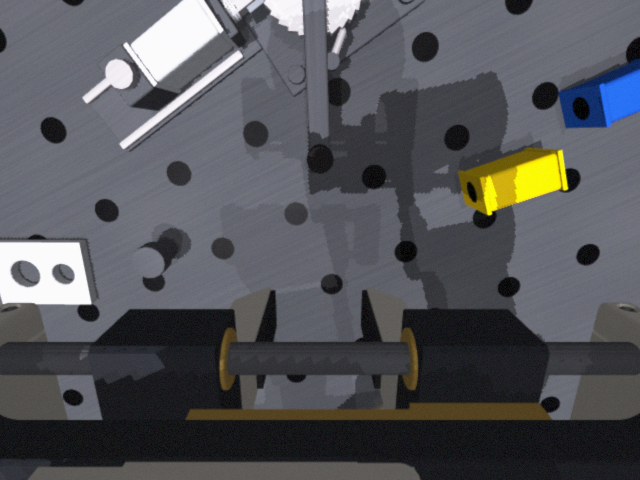

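The section is between the shoe and the stop, the lever is back at its +y rest, and the gripper is clear. As a last check I estimate the lever angle and the ram and shoe travel from the fixed top camera.

Run:
```python
from h import *
a=cv2.imread('pics/top0.png'); b=cv2.imread('pics/t14.png')
c=capture('top'); 
import cv2
im=np.vstack([cv2.resize(x[195:245,215:410],None,fx=4,fy=4,interpolation=cv2.INTER_NEAREST) for x in (a,b)])
cv2.imwrite('pics/cmp.png',im)
for x in (a,b):
    g=x.min(2).astype(float)
    for v in (213,214,215):
        r=g[v,380:408]; i=np.where(r>160)[0].max(); e=380+i+ (r[i]-160)/(r[i]-r[i+1]+1e-9); print('ram end',v,e.round(2))
w=cam('wrist'); P=cloud(w).reshape(-1,3); C=np.array([toC(p) for p in P]); r=np.hypot(*C.T)
k=(r>130)&(r<170)&(P[:,2]>80)&(P[:,2]<130)&(C[:,0]<-90)
print('grip',k.sum(),[lev(p) for p in [np.median(P[k],axis=0)]] if k.sum() else '')
k=(r>60)&(r<130)&(P[:,2]>60)&(P[:,2]<76)&(C[:,0]<-20); print('bar',k.sum(),[ (lev(p)[0].round(3)) for p in [np.median(P[k],axis=0)]] if k.sum() else '')
```

```text
ram end 213 399.44
ram end 214 399.35
ram end 215 399.21
ram end 213 389.19
ram end 214 389.17
ram end 215 389.24
grip 620 [(np.float64(-0.0018691198264914055), np.float64(149.46626583031556))]
bar 2048 [np.float64(-0.004)]
```

View pics/cmp.png

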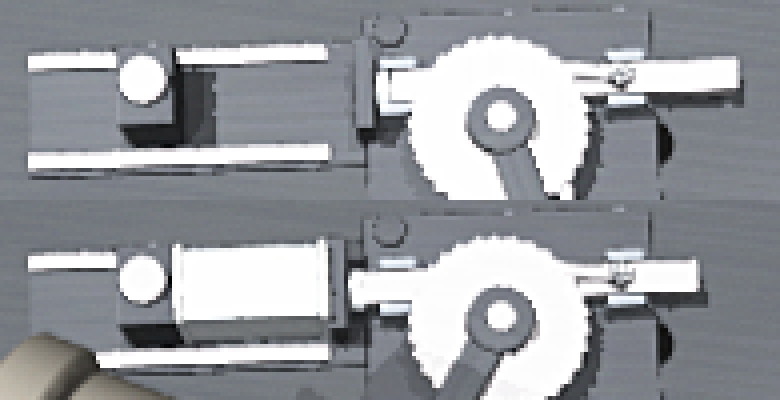

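Ram travel is ≈21 mm and the shoe travelled ≈15–16 mm, so the spring is compressed ≈6 mm, which is ≈40 N held. The lever angle is ≈0. I hand the job in.

```bash
python3 -c "
from plant import *
o=get_obs(); print(o['time'],o['contact_force'])
print(close_job())"
```

```text
23.3167 [ 0.52833582  0.08638733 -0.141261  ]
the job is handed in; nothing more can be done
None
```

The aluminium section is upright in the clamp channel, gripped against the stop, and the lever is back at its rest stop. I handed the job in at 23.3 s with the gripper clear of everything.

**What I did:** I set the section down in the channel and released it. I then pumped one free stroke and one tightening stroke, stopping when the grip pushed back with about 6.5 N.

**Last checks:**
- **Section:** the last side and top pictures show it upright between the shoe and the stop.
- **Grip:** the ram moved about 21 mm and the shoe about 15–16 mm. That leaves the spring compressed by roughly 6 mm, or about 40 N, inside the wanted 30–52 N. This is a rough estimate from the pictures, where 1 mm is 7 N.
- **Lever:** its angle measured about 0 rad.
- **Other things on the table:** they look unmoved by eye in the last pictures; I did not measure them.

**What failed or disagreed:**
- **First grasp:** it closed on nothing, just above the section. The real fingertips end about 33 mm short of the reported tool point. I allowed for that and the second grasp held.
- **Cameras:** the top camera disagreed with the wrist and side cameras by about 5 mm across the channel. I placed the section by the wrist camera.
- **Force reading:** it was noisy, by about 0.6 N. The last three readings before I stopped were 6.0, 5.3 and 6.5 N, so 6.5 N is my estimate from the trend.
- **Rest stop:** I pushed the lever against its rest stop with up to about 32 N for a moment before backing off.

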